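# Reset the side gauge of a hand tile press and scrape the offcuts off its bed

### The job

Set up the hand tile press for the next size: flip up the red-handled clamp lever of its side gauge, slide the gauge to the left until its red pointer stands at the red line, and press the lever fully down again. Then take the steel bench scraper from its wooden block, reach in under the raised platen, and with the edge held lightly down on the bed wipe all three dry clay offcuts off the right-hand edge into the tray, never pushing them with the fingers and never bearing down hard on the press. Put the scraper back upright in the slot of its block, edge down, let go of it, and leave the cup, pot and bowl nearby undisturbed.

Things in the scene. Friction and masses are not known exactly. Their poses are not given: they have to be found in the camera images.
- tile_press: Dark green hand tile press, fixed. Origin on the table under the middle of its bed; +x points to its column at the back (away from the robot), +y to its left, z up. Column behind x 0.105; overhanging head x -0.015 to 0.165, y -0.043 to 0.043, z 0.245 to 0.335. A hand lever with a black ball stands off the head's left side, up to z 0.42.
- bed (a point): Centre of the top of the flat steel bed (axes as the press), 0.100 above the table: 200 in x by 270 in y, right edge (y -0.135) open. The offcuts lie between x -0.055 and 0.06, partly under the platen: a gripper pointing straight down meets platen or head before the scraper covers them; one leaning back to the front by 30 to 42 degrees and holding the handle near its front end passes.
- platen (a point): Centre of the underside of the raised steel platen, 125 above the bed (axes as the press): 100 in x by 140 in y, 13 thick.
- tray (a point): Centre of the inner floor of the aluminium tray hooked to the right edge of the bed (axes as the press). Inside 169 (x) by 118 (y), walls 3 thick, rim 51 above this floor and 6 below the bed top.
- gauge_mark (a point): Red line across the aluminium rail on the front of the press, at the rail's top.
- gauge_pointer (a point): Tip of the red pointer on the left side of the gauge's slide, over the same rail; it slides along the press's y axis only.
- side_gauge (a joint): Travel of the side gauge along the rail in m: 0 at its right stop, growing to the left (press +y), 0.060 with the pointer at the red line, left stop 0.090. Its slide is 54 wide; its fence bar (14 thick, 3 to 24 above the bed) reaches back over the bed, right face 39 right of the pointer tip. Unclamped it slides with about 6 N; clamped it holds over 30 N.
- gauge_lever (a joint): Angle of the gauge's cam lever in rad: 0 pressed fully down, pointing to the front (press -x), clamped; 1.30 swung up, unclamped (free above about 0.6). Hinge line parallel to press y, at x -0.109, z 0.1148 in the press frame. It stays where left; turning it takes about 0.2 N m (3 N at the grip).
- lever_grip (a point): Middle of the lever's red round handgrip: a bar of 15 diameter and 46 length parallel to press y, 70 mm from the hinge line, sticking out to the left of the lever arm (from 24 mm right of this point, where the arm is, to 22 mm left). Free space round and under it; pinched from above it turns in the fingers as the lever swings.
- offcut_1: A grey-brown bone-dry clay offcut on the press bed, hard, flat, an irregular strip about 76 long, 24 wide and 8 thick, 24 to 48 g, lying loose, at the start about square to the bed's width (long side along the press's x axis, within 0.2 rad). Origin: middle of its underside.
- offcut_2: A light buff bone-dry clay offcut on the press bed, hard, flat, an irregular strip about 76 long, 24 wide and 8 thick, 24 to 48 g, lying loose, at the start about square to the bed's width (long side along the press's x axis, within 0.2 rad). Origin: middle of its underside.
- offcut_3: A dark grey bone-dry clay offcut on the press bed, hard, flat, an irregular strip about 76 long, 24 wide and 8 thick, 24 to 48 g, lying loose, at the start about square to the bed's width (long side along the press's x axis, within 0.2 rad). Origin: middle of its underside.
- scraper_block: Oak block, fixed, 150 long (own x), 60 wide, 80 high, with a slot along its top 124 long and 6 wide, flared to 17 at the mouth, floor 46 above the table. Origin: centre of its underside.
- scraper: Steel bench scraper, 0.14 kg, standing in the slot with its edge down: a round beech handle (diameter 21, length 118, along its own y axis) on top of a blade 115 wide, 2 thick. Its own x axis points up along the blade, 0.126 rad (7 degrees) off the blade's plane; it may lean up to 0.1 rad in the slot.
- scraper_grip (a point): Middle of the scraper's handle, on its centre line (axes as scraper).
- scraper_edge (a point): Middle of the scraper's straight edge, 79 from the handle's centre line straight down the blade; the edge is parallel to the handle, 115 long (axes as scraper).
- clay_cup: Terracotta-coloured bisque cup, 64 wide, 69 high, near the left front of the press. A bystander, to be left where it is. Origin: centre of its underside.
- grey_pinch_pot: Grey pinch pot, 68 wide, 49 high, to the right of the scraper block. A bystander, to be left where it is. Origin: centre of its underside.
- blue_bowl: White bowl with blue stripes, 118 wide, 62 high, near the table's front edge, left of the cup. A bystander, to be left where it is. Origin: centre of its underside.
Not all that is in view belongs to the job. Of the things that look like the scraper, the larger one is meant.

How it is judged:
By the outcome, as a careful person would: the job done as asked, in the order asked, and still so for the second after the job is handed in, with the robot touching nothing.
It also fails if it takes over 59 s, if anything falls off the work surface, if the arm or the gripper's body presses on something with over 40 N, if the wrist force passes 120 N, or if a joint passes its speed limit or range.

### The arm

A 6-joint arm with a two-finger parallel gripper is mounted at the origin on a cart in front of the work surface, level with it; the furniture and walls round the work are solid. World frame = base frame: x ahead of the robot, y to its left, z up, the work surface at z = 0. Lengths are in m, angles in rad, forces in N, time in s.
With the tool pointing down it reaches from about 0.3 to 0.775 m from the base axis. Payload 14.6 kg.
Tool frame: the origin (TCP) lies where the fingers leave the gripper's body, on its centre line; the fingertips stand 97 mm ahead of it and the grasp point (between the pads) lies 78 mm ahead of it; z points along the fingers, y is the direction in which the jaws open and shut (so a half turn about z gives the same grasp; the last joint's range is limited). The gripper opens to 94 mm and grips with 3 to 60 N. Pads are 16 mm wide; open, the fingers measure 119 mm over their backs; the gripper's body (75 mm by 177 mm) begins 78 mm behind the grasp point.
Start: joints at [1.066, 0.3, 1.521, -0, 1.321, -0.067], TCP at [0.233, 0.498, 0.303] pointing down, gripper open.
Joint ranges: [-3.03, 3.03], [-0.79, 2.21], [0.23, 2.52], [-1.04, 4.18], [0, 3.07], [-2.55, 2.55]. Speed limits (rad/s): [2.22, 2.22, 2.57, 3.14, 3.14, 3.14].

### API

Orientations are given as a unit quaternion [w, x, y, z].
In Python, from station import manip gives the robot as it stands.
- The arm moves only by the tool move_arm, never from a script. Its argument "rows" is a list of rows, each a list of 3 entries, a list of its own where there are three numbers: the shift along the tool's x, y, z in units of 25 mm (1.0 is 25 mm), then the turn, a rotation vector about the tool's x, y, z in units of 5 degrees (1.0 is 5 degrees), then the opening, from 0 (shut) to 1 (fully open). In form: [[[x, y, z], [ax, ay, az], fingers], ...]. A call has 1 to 5 rows; each row is the pose to reach, as a shift and turn from the pose commanded when the call began, along the tool's axes at that moment; what a row does not reach only later rows make up. A row lasts 1/12 s, in which the tool goes at most 41.7 mm and 7.16 degrees, less where a joint would pass 70% of its speed; a pose out of reach is approached as far as the arm can. A call with a gripper value outside its range is refused whole. The fingers move at their own pace and stop on an object; "newtons" is the grip in N (left out, the last holds). Time passes only in rows, so rows that repeat a pose let the fingers close. It gives the time, the measured TCP pose, the force and the opening at its end, in the units of the state.
- manip.sense(): the state, without advancing time (a new reading comes with each control period).
- manip.get_image(name): name is "side" or "top" or "wrist"; returns a dict with "pixels" (400x640x3 uint8, red, green, blue), "vertical_fov" (degrees; the focal length in pixels is half the picture's height over the tangent of half this angle, whatever the lens; pixels are square), "cx", "cy" (the principal point, pixels), "pose" (4x4, takes a point from camera to world coordinates); the wrist camera has in their place "tool_from_camera" (4x4, takes a point from camera to tool coordinates, whose origin is the TCP and whose axes are the flange's). Camera axes: x right, y down, z forward; pixel columns grow to the right and rows downward; lengths in m; the calibration is good to about 2 mm. The wrist camera is an equidistant fisheye: a pixel r from the principal point sees the ray r / f radians off the axis. A picture is of the moment at which its call begins: read the wrist's pose just before it. There is no depth.
- manip.job_done(): hands the job in, once; it reports no verdict.
Trained networks look in the newest picture that a camera, given by its name, has taken for a name from the list of things; names that differ only in an ending like _2 or _b are one class to them, and where a whole thing is asked for, a point or a joint stands for the part that bears it (a point fixed in the world has none). Each returns a list of dicts, best first, with "confidence" (0 to 1); they miss things now and then, are a little off and sometimes report something else, mostly with a low value. They report only what shows in the picture. A call takes as long as a camera call. They do not tell look-alikes from the thing itself.
- manip.regions_of(camera, name): "mask" (400x640 bool, what is visible of it) and "at" ([row, column] in pixels, amid what is visible of it).
- manip.spot_point(camera, name): "at" ([row, column] in pixels: a listed point, or the origin of a listed thing).
The state is a dict: "clock": time; "q": joint angles; "dq": joint speeds; "effort": joint torques, N m; "tcp_pos": TCP position; "tool_rot": TCP orientation; "force": force on the tool from outside, world axes, zero at the start; "wrist_torque": the same for the moment, N m; "gripper_width": finger opening in m.
Only numpy, scipy, OpenCV 4.12 (cv2) and the standard library are available. Lean on these libraries where they do the work, as an engineer would, in place of code of your own. Each camera call takes 0.05 s, during which the arm holds its last target.

## Working session

There is one attempt and no reset: what is moved stays moved. The work goes in short steps, Python scripts to look and compute and a tool call to move; the robot and the scene stay as the last step left them, time stands still between calls to the robot, and variables do not carry over. Pictures are saved under pics/ and viewed, and the job is handed in when it is done.

Besides the shell and the picture viewer there is one more tool, called after ">>>" by a JSON object that holds its "name" and its "arguments", one argument or row to a line. move_arm: Moves the arm, as the interface text tells. Its arguments: {"type":"object","properties":{"rows":{"type":"array"},"newtons":{"type":"number"}},"required":["rows"]}

```bash
ls; mkdir -p pics
cat > h.py <<'E'
import numpy as np, cv2
from station import manip
from scipy.spatial.transform import Rotation as R
def save(img,name): cv2.imwrite('pics/'+name,img[:,:,::-1])
def Rq(q): return R.from_quat([q[1],q[2],q[3],q[0]])
def ray(im,rc,st=None):
    f=200/np.tan(np.radians(im['vertical_fov'])/2)
    x=(rc[1]-im['cx']);y=(rc[0]-im['cy'])
    if 'pose' in im:
        d=np.array([x/f,y/f,1]);T=np.array(im['pose'])
    else:
        r=np.hypot(x,y);t=r/f
        d=np.array([np.sin(t)*x/max(r,1e-9),np.sin(t)*y/max(r,1e-9),np.cos(t)])
        W=np.eye(4);W[:3,:3]=Rq(st['tool_rot']).as_matrix();W[:3,3]=st['tcp_pos']
        T=W@np.array(im['tool_from_camera'])
    d=T[:3,:3]@d;return T[:3,3],d/np.linalg.norm(d)
def proj(im,p,st=None):
    f=200/np.tan(np.radians(im['vertical_fov'])/2)
    if 'pose' in im:T=np.array(im['pose'])
    else:
        W=np.eye(4);W[:3,:3]=Rq(st['tool_rot']).as_matrix();W[:3,3]=st['tcp_pos'];T=W@np.array(im['tool_from_camera'])
    c=T[:3,:3].T@(np.array(p)-T[:3,3])
    if 'pose' in im: return np.array([im['cy']+f*c[1]/c[2],im['cx']+f*c[0]/c[2]])
    r=np.hypot(c[0],c[1]);t=np.arctan2(r,c[2]);return np.array([im['cy']+f*t*c[1]/r,im['cx']+f*t*c[0]/r])
def tri(rays):
    A=np.zeros((3,3));b=np.zeros(3)
    for o,d in rays:
        P=np.eye(3)-np.outer(d,d);A+=P;b+=P@o
    p=np.linalg.solve(A,b)
    return p,[float(np.linalg.norm((np.eye(3)-np.outer(d,d))@(p-o))) for o,d in rays]
def atz(r,z): o,d=r; return o+d*(z-o[2])/d[2]
E
cat > a.py <<'E'
from h import *
import pickle
s=manip.sense();print(s)
ims={}
names=['tile_press','bed','platen','tray','gauge_mark','gauge_pointer','lever_grip','offcut_1','scraper_block','scraper','scraper_grip','scraper_edge','clay_cup','grey_pinch_pot','blue_bowl']
D={}
for c in ['side','top','wrist']:
    st=manip.sense();im=manip.get_image(c);ims[c]=(im,st);save(im['pixels'],f'{c}0.png')
    for n in names:
        D[c,n]=[(x['at'],round(x['confidence'],2)) for x in manip.spot_point(c,n)]
        print(c,n,[([round(float(v)) for v in a],cf) for a,cf in D[c,n]][:4])
    print(c,im['vertical_fov'],im['cx'],im['cy'],np.round(im.get('pose',im.get('tool_from_camera')),3).tolist())
pickle.dump((ims,D),open('d0.pkl','wb'))
E
python3 a.py
```

```text
pics
{'clock': 0.0, 'q': array([ 1.06637720e+00,  3.00402891e-01,  1.52158246e+00, -7.14724402e-06,
        1.32068207e+00, -6.65849908e-02]), 'dq': array([ 0.00061467,  0.0004064 , -0.00065677, -0.00175607,  0.00064125,
       -0.00048778]), 'effort': array([ 6.97115302e-04, -5.31828153e+01, -3.52729511e+01,  7.08051352e-02,
        2.45550263e-02, -1.39454842e-04]), 'tcp_pos': array([0.23311024, 0.49798657, 0.3021231 ]), 'tool_rot': array([-1.48026362e-04,  2.17171769e-01,  9.76133256e-01, -5.16605105e-04]), 'force': array([-0.15055075,  0.05398875,  1.18416324]), 'wrist_torque': array([-0.05698424,  0.01705024, -0.01966737]), 'gripper_width': 0.09409120737455731}
side tile_press [([238, 362], 0.77), ([201, 324], 0.38)]
side bed []
side platen [([182, 370], 0.88)]
side tray [([278, 377], 0.73), ([203, 322], 0.49), ([184, 370], 0.18)]
side gauge_mark [([201, 324], 0.92)]
side gauge_pointer [([204, 321], 0.86), ([281, 378], 0.69)]
side lever_grip [([238, 359], 0.69), ([202, 300], 0.66)]
side offcut_1 [([241, 377], 0.71), ([228, 364], 0.62), ([220, 362], 0.46)]
side scraper_block [([3
[... 1345 characters left out ...]
[([188, 218], 0.91), ([191, 310], 0.34)]
top 43.671031168949035 320.0149079346646 189.93674289568395 [[0.455, -0.847, 0.275, 0.014], [-0.891, -0.434, 0.137, -0.35], [0.003, -0.307, -0.952, 1.974], [0.0, 0.0, 0.0, 1.0]]
wrist tile_press []
wrist bed []
wrist platen []
wrist tray []
wrist gauge_mark []
wrist gauge_pointer []
wrist lever_grip []
wrist offcut_1 []
wrist scraper_block []
wrist scraper []
wrist scraper_grip []
wrist scraper_edge []
wrist clay_cup []
wrist grey_pinch_pot []
wrist blue_bowl [([322, 255], 0.6)]
wrist 65.70646984690485 321.86505743668266 199.21670661642568 [[-0.001, -0.969, -0.245, 0.071], [1.0, -0.001, 0.0, 0.0], [-0.001, -0.245, 0.969, -0.083], [0.0, 0.0, 0.0, 1.0]]
```

View pics/side0.png

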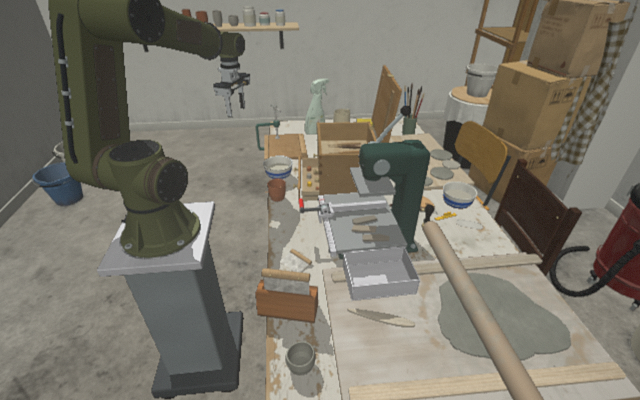

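View pics/top0.png

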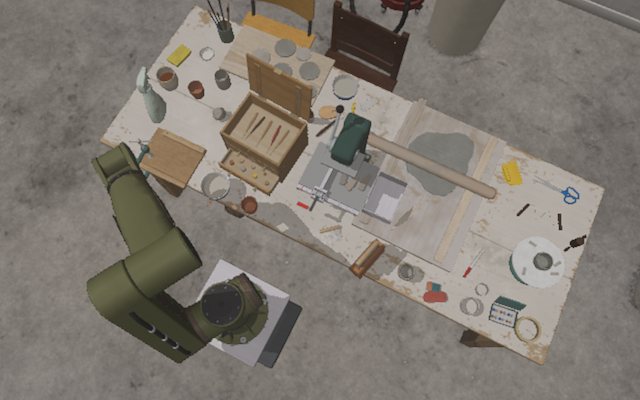

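Run:
```python
import cv2
a=cv2.imread('pics/side0.png')[140:380,230:430];cv2.imwrite('pics/side0z.png',cv2.resize(a,None,fx=2.5*1.0,fy=2.5,interpolation=2))
a=cv2.imread('pics/top0.png')[130:290,200:430];cv2.imwrite('pics/top0z.png',cv2.resize(a,None,fx=3.4,fy=3.4,interpolation=2))
```

```text
(no output)
```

View pics/side0z.png

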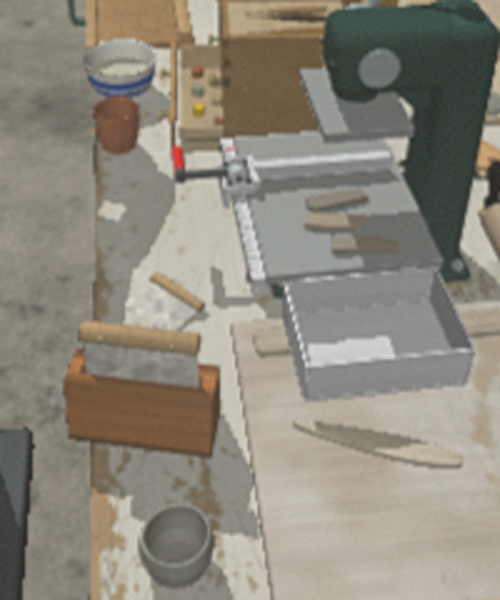

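View pics/top0z.png

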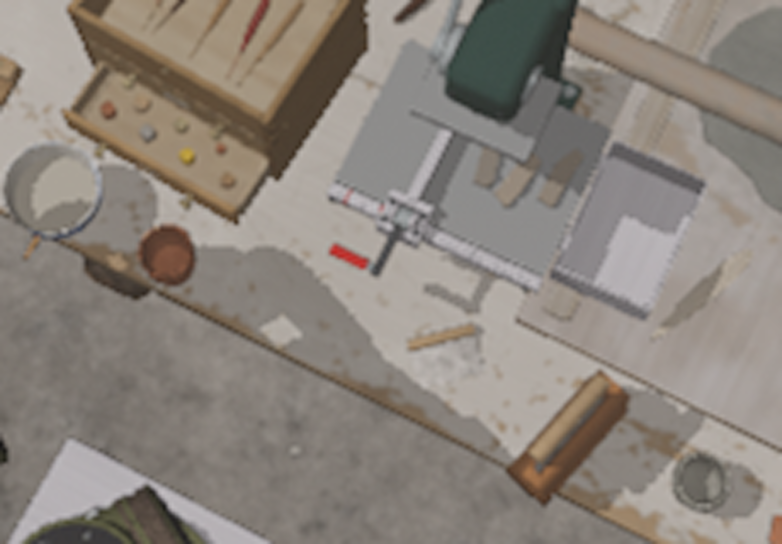

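The side and top views show the press at about (col 365, row 220) and (342, 175), with the lever grip red at side (302,205) and top (303,204). The block with the larger scraper is at side (287,290) and top (368,258). The small scraper lying on the table is the look-alike.

```bash
cat > b.py <<'E'
from h import *
import pickle
ims,D=pickle.load(open('d0.pkl','rb'))
S=ims['side'][0];T=ims['top'][0]
# zoom pixel -> full
sz=lambda u,v:(140+v/2.5-.3,230+u/2.5-.3)
tz=lambda u,v:(130+v/3.4-.3,200+u/3.4-.3)
def t(n,a,b): 
    p,e=tri([ray(S,a),ray(T,b)]);print(n,np.round(p,3),np.round(e,4))
    return p
t('grip',sz(180,162),tz(349,256))
t('mark',sz(228,147),tz(348,196))
t('mark net',(201,324),(189,302))
t('pointer net',(204,321),(191,311))
t('railR',sz(258,286),tz(538,288))
t('bedFR',sz(262,280),tz(545,275))
t('bedFL',sz(228,140),tz(335,185))
t('platenFR',sz(328,136),tz(530,160))
t('platenFL',sz(302,72),tz(412,113))
t('platenBR',sz(411,133),tz(563,84))
t('trayFR',sz(307,395),tz(643,316))
t('trayBR',sz(470,352),tz(703,183))
t('trayFL',sz(288,283),tz(557,270))
t('scr handle L',sz(82,333),tz(532,460))
t('scr handle R',sz(198,344),tz(598,383))
t('scr net',(277,286),(255,366))
t('blockR',sz(218,372),tz(628,390))
t('blockR2',sz(210,380),tz(628,405))
t('block net',(307,286),(262,367))
t('cup',D['side','clay_cup'][0][0],D['top','clay_cup'][0][0])
t('bowl',D['side','blue_bowl'][0][0],D['top','blue_bowl'][0][0])
t('pot',D['side','grey_pinch_pot'][0][0],D['top','grey_pinch_pot'][0][0])
t('press',D['side','tile_press'][0][0],D['top','tile_press'][0][0])
t('platen',D['side','platen'][0][0],D['top','platen'][0][0])
t('tray',D['side','tray'][0][0],D['top','tray'][0][0])
print(manip.sense()['clock'])
E
python3 b.py
```

```text
grip [ 0.467 -0.048  0.108] [0.001 0.001]
mark [ 0.532 -0.013  0.101] [0.0011 0.0011]
mark net [ 0.536 -0.012  0.088] [0.0054 0.0054]
pointer net [ 0.53  -0.053  0.109] [0.0034 0.0034]
railR [ 0.538 -0.256  0.084] [0.0006 0.0006]
bedFR [ 0.547 -0.258  0.096] [0.0057 0.0057]
bedFL [0.536 0.007 0.099] [0.0028 0.0028]
platenFR [ 0.62  -0.193  0.236] [0.0016 0.0016]
platenFL [ 0.614 -0.054  0.233] [0.001 0.001]
platenBR [ 0.717 -0.186  0.229] [0.0042 0.0042]
trayFR [ 0.574 -0.378  0.044] [0.0014 0.0014]
trayBR [ 0.742 -0.373  0.082] [0.0012 0.0012]
trayFL [ 0.567 -0.266  0.094] [0.002 0.002]
scr handle L [ 0.35  -0.337  0.117] [0.0005 0.0005]
scr handle R [ 0.462 -0.364  0.117] [0.0008 0.0008]
scr net [ 0.405 -0.352  0.111] [0.0024 0.0024]
blockR [ 0.475 -0.397  0.11 ] [0.0042 0.0042]
blockR2 [ 0.464 -0.404  0.106] [0.0073 0.0073]
block net [ 0.4   -0.368  0.017] [0.0013 0.0013]
cup [0.377 0.14  0.009] [0.0013 0.0013]
bowl [ 0.398  0.317 -0.002] [0.0036 0.0036]
pot [ 0.436 -0.518  0.004] [0.008 0.008]
press [ 0.649 -0.134  0.026] [0.002 0.002]
platen [ 0.664 -0.123  0.229] [0.0037 0.0037]
tray [ 0.652 -0.323  0.046] [0.002 0.002]
2.4
```

```bash
cat >> h.py <<'E'
def Rtool(jaw,lean=0,az=None):
    # jaw: angle of tool y in world xy ; lean: finger dir tilts toward +(-y x up) ...
    y=np.array([np.cos(jaw),np.sin(jaw),0])
    h=np.array([0,0,-1.0])
    fwd=np.cross(y,[0,0,-1]) # tool x when pointing down
    z=np.cos(lean)*h+np.sin(lean)*fwd
    x=np.cross(y,z)
    return R.from_matrix(np.array([x,y,z]).T)
def go(tcp,Rt,st=None):
    st=st or manip.sense();R0=Rq(st['tool_rot'])
    d=R0.inv().apply(np.array(tcp)-st['tcp_pos'])/.025
    rv=(R0.inv()*Rt).as_rotvec(degrees=True)/5
    print('row',np.round(d,2).tolist(),np.round(rv,2).tolist(),'clk',round(float(st['clock']),2))
def gr(g,Rt): return np.array(g)-Rt.apply([0,0,.078])
E
python3 -c "
from h import *
go([.46,-.05,.33],Rtool(.03))"
```

```text
row [-17.51, -16.01, -1.09] [-0.0, 0.0, 12.64] clk 2.4
```

>>> {"name": "move_arm", "arguments": {
  "rows": [
    [[-17.5,-16,-1.1],[0,0,12.6],0.5],
    [[-17.5,-16,-1.1],[0,0,12.6],0.5],
    [[-17.5,-16,-1.1],[0,0,12.6],0.5],
    [[-17.5,-16,-1.1],[0,0,12.6],0.5],
    [[-17.5,-16,-1.1],[0,0,12.6],0.5]
  ]
}}

```text
clock: 2.82
tcp_pos: [0.3129, 0.304, 0.3124]
tool_rot: [0.0, 0.509, 0.861, 0.0]
force: [0.1, 0.7, 0.2]
gripper_width: 0.064
```

```bash
python3 -c "
from h import *
print(manip.sense()['tcp_pos'])
go([.46,-.05,.33],Rtool(.03))"
```

```text
[0.31286855 0.30403933 0.3124464 ]
row [-15.25, -1.66, -0.7] [0.0, -0.0, 5.41] clk 2.82
```

>>> {"name": "move_arm", "arguments": {
  "rows": [
    [[-15.2,-1.7,-0.7],[0,0,5.4],0.4],
    [[-15.2,-1.7,-0.7],[0,0,5.4],0.4],
    [[-15.2,-1.7,-0.7],[0,0,5.4],0.4],
    [[-15.2,-1.7,-0.7],[0,0,5.4],0.4],
    [[-15.2,-1.7,-0.7],[0,0,5.4],0.4]
  ]
}}

```text
clock: 3.23
tcp_pos: [0.3933, 0.1119, 0.3223]
tool_rot: [0.0, 0.696, 0.718, 0.0]
force: [0.9, 0.7, -0.2]
gripper_width: 0.0378
```

```bash
python3 -c "
from h import *
go([.46,-.05,.33],Rtool(.03))"
```

```text
row [-6.55, 2.47, -0.31] [0.01, -0.0, 0.0] clk 3.23
```

>>> {"name": "move_arm", "arguments": {
  "rows": [
    [[-6.5,2.5,-0.3],[0,0,0],0.4],
    [[-6.5,2.5,-0.3],[0,0,0],0.4],
    [[-6.5,2.5,-0.3],[0,0,0],0.4],
    [[-6.5,2.5,-0.3],[0,0,0],0.4],
    [[-6.5,2.5,-0.3],[0,0,0],0.4]
  ]
}}

```text
clock: 3.65
tcp_pos: [0.4628, -0.0507, 0.3294]
tool_rot: [0.0, 0.695, 0.719, -0.0]
force: [-0.5, 1.2, 0.7]
gripper_width: 0.0378
```

```bash
cat > c.py <<'E'
from h import *
import pickle,sys
tag=sys.argv[1]
st=manip.sense();im=manip.get_image('wrist');save(im['pixels'],f'w{tag}.png')
pickle.dump((im,st),open(f'w{tag}.pkl','wb'))
print(st['tcp_pos'],st['clock'],st['q'])
for n in sys.argv[2:]:
    print(n,[([round(float(v),1) for v in x['at']],round(x['confidence'],2)) for x in manip.spot_point('wrist',n)][:4])
E
python3 c.py 1 lever_grip gauge_pointer gauge_mark
```

```text
[ 0.46280969 -0.05070133  0.32938877] 3.65 [-1.87538889e-01  8.81740110e-02  1.71047827e+00 -7.42352441e-04
  1.34237471e+00 -2.20481017e-01]
lever_grip [([192.9, 322.4], 0.68)]
gauge_pointer [([192.6, 390.5], 0.73)]
gauge_mark [([155.3, 393.0], 0.7), ([27.3, 269.7], 0.51), ([224.9, 445.1], 0.44)]
```

View pics/w1.png

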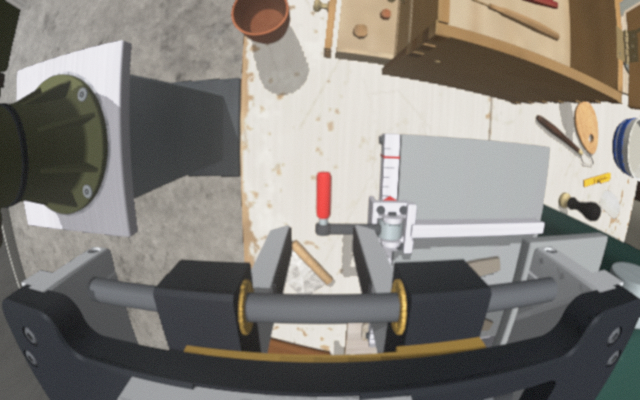

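Run:
```python
from h import *
import pickle
im,st=pickle.load(open('w1.pkl','rb'))
a=im['pixels'][120:280,300:460];save(cv2.resize(a,None,fx=3.7,fy=3.7,interpolation=2),'w1z.png')
r=lambda rc,z:print(rc,np.round(atz(ray(im,rc,st),z),4))
r((192.9,322.4),.115);r((194,323),.115);r((155.3,393),.101);r((157,391),.101);r((192.6,390.5),.101);r((197,389),.101)
# triangulate grip with side/top
ims,D=pickle.load(open('d0.pkl','rb'));S=ims['side'][0];T=ims['top'][0]
print(tri([ray(S,(204.5,301.7)),ray(T,(205.,302.3)),ray(im,(194,323),st)]))
```

```text
(192.9, 322.4) [ 0.4637 -0.0485  0.115 ]
(194, 323) [ 0.4643 -0.0496  0.115 ]
(155.3, 393) [ 0.5348 -0.0098  0.101 ]
(157, 391) [ 0.5328 -0.0117  0.101 ]
(192.6, 390.5) [ 0.5351 -0.049   0.101 ]
(197, 389) [ 0.5339 -0.0538  0.101 ]
(array([ 0.46570565, -0.04990132,  0.1098439 ]), [0.000921534877356857, 0.0020161852278171963, 0.001626396740402844])
```

View pics/w1z.png

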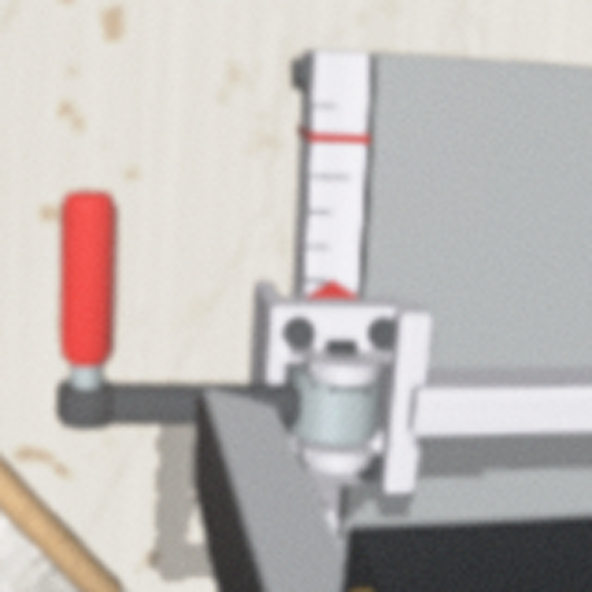

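The wrist view shows the grip at (row 195, col 324), the pointer tip at (196, 390) and the red line at (157, 391). The pointer therefore has about 41 mm to travel left. Next I descend onto the grip.

```bash
python3 -c "
from h import *
go([.4645,-.048,.191],Rtool(.03))"
```

```text
row [-0.11, 0.13, 5.53] [-0.0, -0.0, 0.08] clk 3.85
```

>>> {"name": "move_arm", "arguments": {
  "rows": [
    [[-0.1,0.1,1.6],[0,0,0],0.4],
    [[-0.1,0.1,3.2],[0,0,0],0.4],
    [[-0.1,0.1,4.6],[0,0,0],0.4],
    [[-0.1,0.1,5.5],[0,0,0],0.4],
    [[-0.1,0.1,5.5],[0,0,0],0.4]
  ],
  "newtons": 15
}}

```text
clock: 4.27
tcp_pos: [0.4622, -0.0468, 0.1881]
tool_rot: [-0.003, 0.693, 0.721, -0.002]
force: [-0.4, -1.2, -0.3]
gripper_width: 0.0377
```

```bash
python3 c.py 2
```

```text
[ 0.4622128  -0.04678354  0.18809598] 4.2667 [-1.79780432e-01  2.51381204e-01  1.87433799e+00  1.37662970e-04
  1.02271668e+00 -2.18703369e-01]
```

View pics/w2.png

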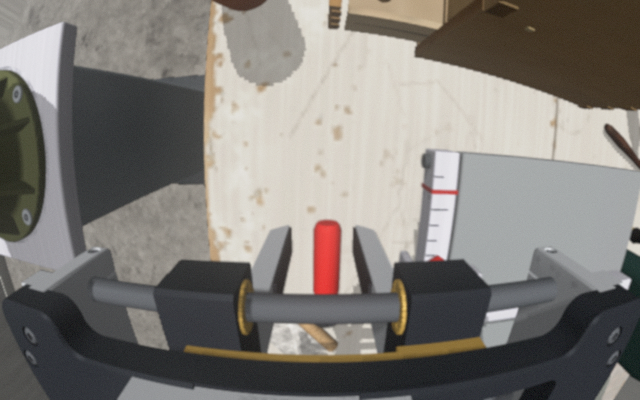

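The grip is centred between the fingers. I close on it.

>>> {"name": "move_arm", "arguments": {
  "rows": [
    [[0,0,0],[0,0,0],0.0],
    [[0,0,0],[0,0,0],0.0],
    [[0,0,0],[0,0,0],0.0],
    [[0,0,0],[0,0,0],0.0],
    [[0,0,0],[0,0,0],0.0]
  ],
  "newtons": 20
}}

```text
clock: 4.73
tcp_pos: [0.4642, -0.0486, 0.1929]
tool_rot: [0.0, 0.694, 0.72, 0.0]
force: [-5.7, 1.6, 8.0]
gripper_width: 0.0147
```

```bash
python3 -c "
from h import *
s=manip.sense();print(s['tcp_pos'],s['force'])
import math
for a in [.3,.6,.9,1.2,1.32]:
  print(a, (70-70*math.cos(a))/25, 70*math.sin(a)/25)"
```

```text
[ 0.46415697 -0.04858304  0.19285423] [-5.66682714  1.55050413  7.99402173]
0.3 0.1250578304483031 0.8274565786517507
0.6 0.48906027825290066 1.580998925506099
0.9 1.0594920888421395 2.1933153469569535
1.2 1.7853982874653138 2.6097094407082335
1.32 2.105108735373356 2.7124022803311423
```

>>> {"name": "move_arm", "arguments": {
  "rows": [
    [[0,0.12,-0.83],[0,0,0],0.0],
    [[0,0.49,-1.58],[0,0,0],0.0],
    [[0,1.06,-2.19],[0,0,0],0.0],
    [[0,1.8,-2.6],[0,0,0],0.0],
    [[0,1.9,-2.65],[0,0,0],0.0]
  ]
}}

```text
clock: 5.15
tcp_pos: [0.5131, -0.0469, 0.2613]
tool_rot: [0.001, 0.694, 0.72, 0.001]
force: [-11.1, 2.5, 19.6]
gripper_width: 0.0143
```

```bash
python3 c.py 3 gauge_pointer gauge_mark lever_grip
```

```text
[ 0.51314909 -0.04686315  0.26125484] 5.15 [-1.62187181e-01  2.60629040e-01  1.67131472e+00  8.43318509e-05
  1.20682407e+00 -1.98778248e-01]
gauge_pointer [([215.9, 348.7], 0.74)]
gauge_mark [([169.6, 349.2], 0.63)]
lever_grip [([252.8, 320.3], 0.92)]
```

View pics/w3.png

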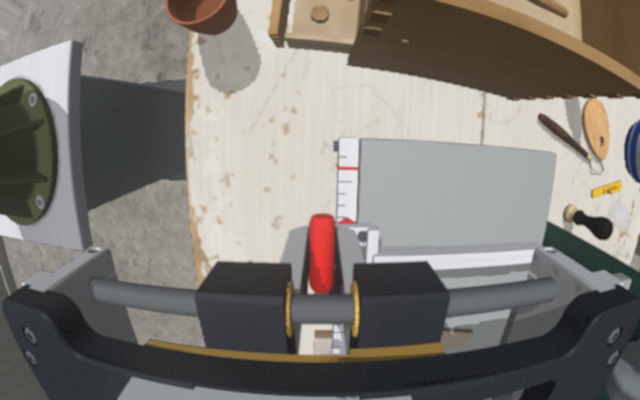

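The lever is up and the pointer tip is at about (row 219, col 346). Next is the slide to the left.

>>> {"name": "move_arm", "arguments": {
  "rows": [
    [[0.5,-0.05,0.1],[0,0,0],0.0],
    [[1.0,-0.1,0.1],[0,0,0],0.0],
    [[1.4,-0.1,0.1],[0,0,0],0.0],
    [[1.6,-0.1,0.1],[0,0,0],0.0],
    [[1.64,-0.1,0.1],[0,0,0],0.0]
  ]
}}

```text
clock: 5.77
tcp_pos: [0.5082, -0.0059, 0.2584]
tool_rot: [0.002, 0.694, 0.72, 0.001]
force: [-5.1, -6.2, 17.5]
gripper_width: 0.0144
```

```bash
python3 c.py 4 gauge_pointer gauge_mark lever_grip
python3 - <<'E'
from h import *
import pickle
print(manip.sense()['force'])
im,st=pickle.load(open('w4.pkl','rb'))
a=im['pixels'][120:280,260:420];save(cv2.resize(a,None,fx=3.7,fy=3.7,interpolation=2),'w4z.png')
E
```

```text
[ 0.50821593 -0.00593179  0.25835707] 5.7667 [-8.32921587e-02  2.47821103e-01  1.69470360e+00 -1.42447307e-03
  1.19437266e+00 -1.19965672e-01]
gauge_pointer [([217.2, 351.5], 0.89)]
gauge_mark [([221.8, 351.3], 0.89)]
lever_grip [([255.5, 321.2], 0.88)]
[-5.52023128 -0.42542735 19.36625451]
```

View pics/w4z.png

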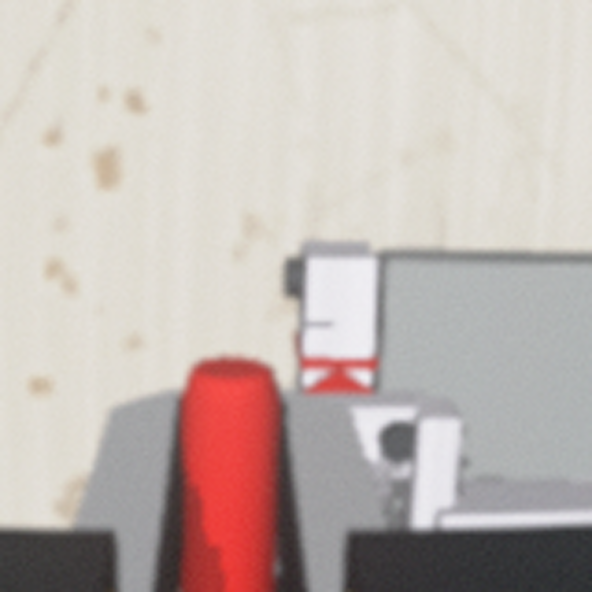

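Run:
```python
from h import *
import pickle
im,st=pickle.load(open('w4.pkl','rb'))
a=im['pixels'][185:235,330:375];save(cv2.resize(a,None,fx=12,fy=12,interpolation=cv2.INTER_NEAREST),'w4zz.png')
print(np.array(st['tcp_pos']), ray(im,(220,351),st)[0])
```

```text
[ 0.50821593 -0.00593179  0.25835707] [0.50539033 0.06498781 0.34078085]
```

View pics/w4zz.png

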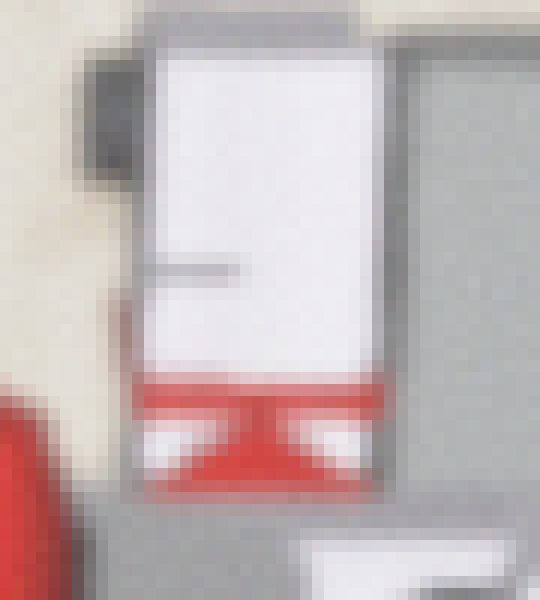

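Within about 0.5 mm, the pointer tip meets the red line (row 218, col 351). I press the lever back down along its arc.

>>> {"name": "move_arm", "arguments": {
  "rows": [
    [[0,-0.74,0.36],[0,0,0],0.0],
    [[0,-1.31,0.97],[0,0,0],0.0],
    [[0,-1.67,1.72],[0,0,0],0.0],
    [[0,-1.8,2.55],[0,0,0],0.0],
    [[0,-1.8,2.65],[0,0,0],0.0]
  ]
}}

```text
clock: 6.38
tcp_pos: [0.4629, -0.0074, 0.1891]
tool_rot: [0.001, 0.694, 0.72, 0.001]
force: [-2.2, 5.5, 16.1]
gripper_width: 0.0145
```

```bash
python3 c.py 5 gauge_pointer gauge_mark
python3 - <<'E'
from h import *
import pickle
print(manip.sense())
E
```

```text
[ 0.46290398 -0.00735326  0.18908014] 6.3833 [-9.54483180e-02  2.42911272e-01  1.88250652e+00  1.33596326e-03
  1.01280622e+00 -1.32476584e-01]
gauge_pointer [([252.5, 432.9], 0.94)]
gauge_mark [([251.9, 433.4], 0.57)]
{'clock': 6.5333, 'q': array([-9.53367323e-02,  2.42512358e-01,  1.88084195e+00,  8.47902062e-04,
        1.01690041e+00, -1.32403987e-01]), 'dq': array([ 0.00027667,  0.00059677,  0.00061232,  0.00021717,  0.00375242,
       -0.00153383]), 'effort': array([-2.18359329e+00, -4.52279127e+01, -2.94210237e+01, -8.88378527e-01,
        5.01784030e-01,  1.48835778e-02]), 'tcp_pos': array([ 0.46293858, -0.00737665,  0.18986103]), 'tool_rot': array([2.99288336e-04, 6.94041026e-01, 7.19935050e-01, 6.98611947e-04]), 'force': array([ 3.21464561,  4.45854139, -1.3181098 ]), 'wrist_torque': array([ 0.7714838 , -0.2838728 ,  0.04492369]), 'gripper_width': 0.014388217253545636}
```

View pics/w5.png

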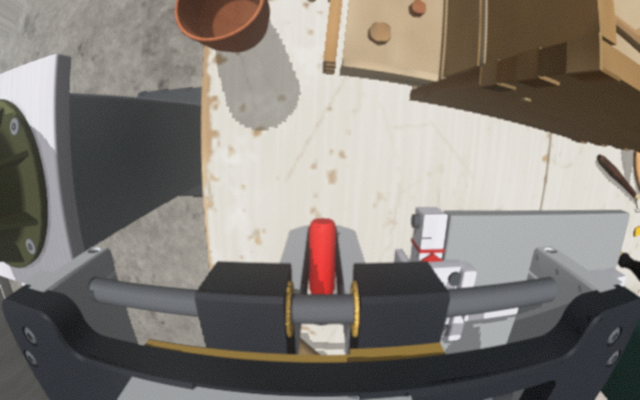

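>>> {"name": "move_arm", "arguments": {
  "rows": [
    [[0,0,0.2],[0,0,0],0.0],
    [[0,0,0.3],[0,0,0],0.0],
    [[0,0,0.3],[0,0,0],0.0]
  ]
}}

```text
clock: 6.78
tcp_pos: [0.4631, -0.0077, 0.1835]
tool_rot: [0.001, 0.694, 0.72, 0.001]
force: [-7.2, 0.9, 18.4]
gripper_width: 0.014
```

```bash
python3 -c "
from h import *
s=manip.sense();print(s['tcp_pos'],s['force'])"
```

```text
[ 0.46308604 -0.00773928  0.18352981] [-7.24364505  0.87545605 18.39988236]
```

>>> {"name": "move_arm", "arguments": {
  "rows": [
    [[0,0,-0.1],[0,0,0],0.35],
    [[0,0,-0.1],[0,0,0],0.35],
    [[0,0,-1],[0,0,0],0.35],
    [[0,0,-2.2],[0,0,0],0.2],
    [[0,0,-2.5],[0,0,0],0.0]
  ]
}}

```text
clock: 7.2
tcp_pos: [0.4635, -0.0078, 0.248]
tool_rot: [0.002, 0.694, 0.72, 0.001]
force: [0.1, 0.5, 1.8]
gripper_width: 0.0228
```

```bash
python3 c.py 6 gauge_pointer gauge_mark lever_grip
python3 - <<'E'
from h import *
import pickle
im,st=pickle.load(open('w6.pkl','rb'))
print(st['force'],st['gripper_width'])
a=im['pixels'][160:320,280:480];save(cv2.resize(a,None,fx=3.7,fy=3.7,interpolation=2),'w6z.png')
E
```

```text
[ 0.46350249 -0.00778022  0.24796757] 7.2 [-9.57860673e-02  1.62480347e-01  1.82473211e+00 -9.68937945e-05
  1.14985152e+00 -1.32449826e-01]
gauge_pointer []
gauge_mark [([224.4, 408.1], 0.92)]
lever_grip [([221.4, 318.7], 0.85)]
[0.13199221 0.47747243 1.80139   ] 0.022764325993886343
```

View pics/w6z.png

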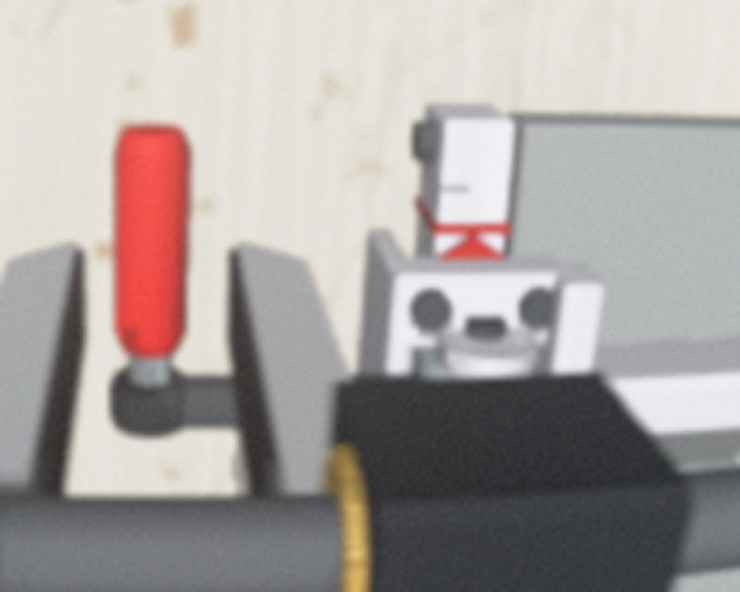

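Run:
```python
from h import *
import pickle
im,st=pickle.load(open('w6.pkl','rb'))
for z in (.112,.118): print(atz(ray(im,(224.9,321),st),z))
p=atz(ray(im,(160+229/3.7,280+470/3.7),st),.101);q=atz(ray(im,(160+233/3.7,280+472/3.7),st),.101);print(p,q)
```

```text
[ 0.46388723 -0.01190631  0.112     ]
[ 0.46380017 -0.00984798  0.118     ]
[ 0.53292024 -0.01131951  0.101     ] [ 0.53348735 -0.01222362  0.101     ]
```

>>> {"name": "move_arm", "arguments": {
  "rows": [
    [[0,0,0],[0,0,0],0.0],
    [[0,0,0.3],[0,0,0],0.0],
    [[0,0,0.8],[0,0,0],0.0],
    [[0,0,1.0],[0,0,0],0.0],
    [[0,0,1.2],[0,0,0],0.0]
  ]
}}

```text
clock: 7.82
tcp_pos: [0.4626, -0.0074, 0.2161]
tool_rot: [-0.0, 0.694, 0.72, -0.0]
force: [-35.6, 5.9, 86.7]
gripper_width: 0.0003
```

```bash
python3 -c "
from h import *
s=manip.sense();print(s['tcp_pos'],s['force'],s['gripper_width'])"
```

```text
[ 0.46259182 -0.00741205  0.21608214] [-35.61246659   5.88038074  86.70213656] 0.00033809217589623856
```

That force was higher than I wanted, because contact there is stiff. The lever is certainly fully down now, so I back off and will use finer steps from here.

>>> {"name": "move_arm", "arguments": {
  "rows": [
    [[0,0,-0.4],[0,0,0],0.0],
    [[0,0,-1.5],[0,0,0],0.2],
    [[0,0,-3],[0,0,0],0.4],
    [[0,0,-4.5],[0,0,0],0.4],
    [[0,0,-6],[0,0,0],0.4]
  ]
}}

```text
clock: 8.23
tcp_pos: [0.4623, -0.0076, 0.3651]
tool_rot: [-0.001, 0.694, 0.72, -0.001]
force: [1.0, -0.3, 0.3]
gripper_width: 0.0239
```

```bash
python3 c.py 7 gauge_pointer gauge_mark lever_grip
python3 - <<'E'
from h import *
import pickle
im,st=pickle.load(open('w7.pkl','rb'))
print(st['force'],st['gripper_width'])
a=im['pixels'][120:280,260:460];save(cv2.resize(a,None,fx=3.7,fy=3.7,interpolation=2),'w7z.png')
E
```

```text
[ 0.46230191 -0.00764298  0.36507249] 8.2333 [-9.57636249e-02  5.79632798e-02  1.66023528e+00 -2.26943260e-05
  1.42512429e+00 -1.32519808e-01]
gauge_pointer [([192.1, 383.1], 0.93), ([246.1, 432.0], 0.5)]
gauge_mark [([191.4, 385.5], 0.66)]
lever_grip [([187.1, 321.3], 0.62)]
[ 0.96585026 -0.28903105  0.28994049] 0.023916450457191676
```

View pics/w7z.png

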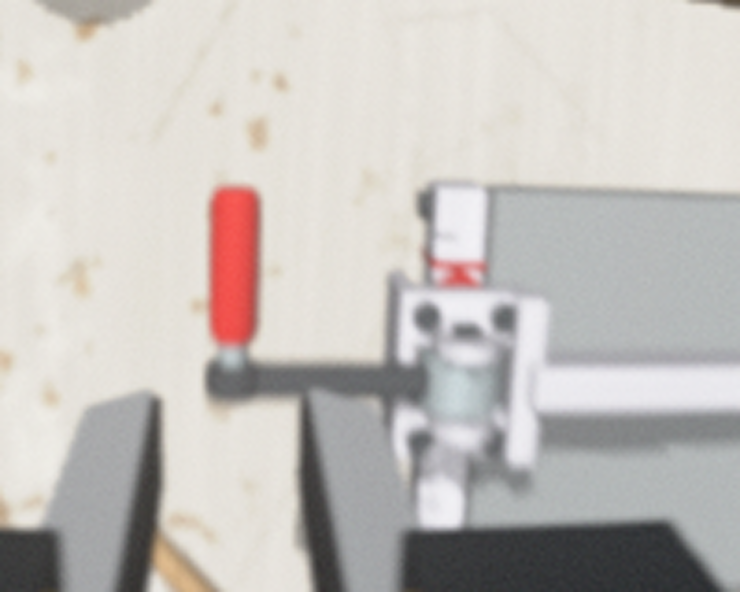

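View pics/w7.png

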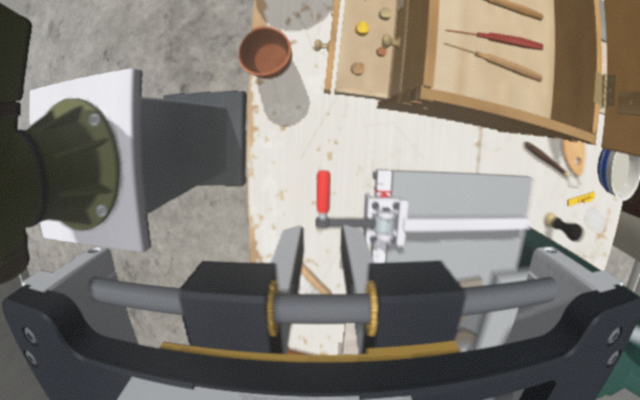

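```bash
cat >> h.py <<'E'
def wristq(q1,A,Rt):
    Rz=lambda a:R.from_euler('z',a);Ry=lambda a:R.from_euler('y',a)
    M=((Rz(q1)*Ry(A)).inv()*Rt*Rz(np.pi/2).inv())
    out=[]
    z=M.apply([0,0,1]);q5=np.arccos(z[2]);q4=np.arctan2(z[1],z[0])
    m=(Rz(q4)*Ry(q5)).inv()*M;q6=np.arctan2(m.as_matrix()[1,0],m.as_matrix()[0,0])
    return np.round([q4,q5,q6],2)
E
python3 - <<'E'
from h import *
import pickle
for t in '17':
    im,st=pickle.load(open(f'w{t}.pkl','rb'));q=st['q'];print(wristq(q[0],q[1]+q[2],Rq(st['tool_rot'])),q[3:])
ln=np.radians(36)
for nm,q1,A,yaw in [('block',-.75,2.1,-.237),('sweepL',-.15,1.75,.03),('sweepR',-.5,1.8,.03)]:
    print(nm,'A',wristq(q1,A,Rtool(yaw-np.pi/2,ln)),'B',wristq(q1,A,Rtool(yaw+np.pi/2,-ln)))
    print(' down B',wristq(q1,A,Rtool(yaw+np.pi/2,0)))
E
```

```text
[-0.    1.34 -0.22] [-7.42352441e-04  1.34237471e+00 -2.20481017e-01]
[-0.    1.43 -0.13] [-2.26943260e-05  1.42512429e+00 -1.32519808e-01]
block A [0.58 0.55 0.63] B [ 0.58  0.55 -2.51]
 down B [-0.    1.04 -2.08]
sweepL A [0.15 0.78 1.32] B [ 0.15  0.78 -1.82]
 down B [ 0.    1.39 -1.75]
sweepR A [0.42 0.83 0.84] B [ 0.42  0.83 -2.3 ]
 down B [ 0.    1.34 -2.1 ]
```

Run:
```python
from h import *
import pickle
ims,D=pickle.load(open('d0.pkl','rb'))
S=ims['side'][0];T=ims['top'][0]
sz=lambda u,v:(140+v/2.5-.3,230+u/2.5-.3)
tz=lambda u,v:(130+v/3.4-.3,200+u/3.4-.3)
a=S['pixels'][195:255,330:410];save(cv2.resize(a,None,fx=9,fy=9,interpolation=2),'s0o.png')
c=np.array([.642,-.126]);yaw=.03
Rm=np.array([[np.cos(yaw),np.sin(yaw)],[-np.sin(yaw),np.cos(yaw)]])
pf=lambda p:np.round(Rm@(p[:2]-c),3)
for n,f in [('s',[(305,203),(368,190),(370,201),(312,209),(305,220),(308,228),(332,243),(398,240),(398,250)]),]:
    for u,v in f: print(n,u,v,pf(atz(ray(S,sz(u,v)),.104)))
for u,v in [(478,185),(487,150),(500,160),(500,195),(505,205),(530,175),(560,203),(540,195),(580,155)]: print('t',u,v,pf(atz(ray(T,tz(u,v)),.104)))
# press frame check
for n,(u,v),z in [('mark',(348,196),.101),('FR',(545,275),.1),('FL',(335,185),.1)]: print(n,pf(atz(ray(T,tz(u,v)),z)))
for n,(u,v),z in [('mark',(228,147),.101),('FR',(262,280),.1),('FL',(228,140),.1),('BR',(438,265),.1)]: print(n,pf(atz(ray(S,sz(u,v)),z)))
```

```text
s 305 203 [-0.033 -0.016]
s 368 190 [ 0.049 -0.001]
s 370 201 [ 0.046 -0.023]
s 312 209 [-0.027 -0.028]
s 305 220 [-0.039 -0.047]
s 308 228 [-0.039 -0.061]
s 332 243 [-0.017 -0.091]
s 398 240 [ 0.058 -0.096]
s 398 250 [ 0.054 -0.113]
t 478 185 [-0.029 -0.014]
t 487 150 [ 0.014 -0.006]
t 500 160 [ 0.01  -0.025]
t 500 195 [-0.03  -0.042]
t 505 205 [-0.038 -0.053]
t 530 175 [ 0.008 -0.064]
t 560 203 [-0.009 -0.109]
t 540 195 [-0.01  -0.084]
t 580 155 [ 0.055 -0.107]
mark [-0.105  0.117]
FR [-0.094 -0.128]
FL [-0.1    0.137]
mark [-0.108  0.116]
FR [-0.105 -0.135]
FL [-0.105  0.134]
BR [ 0.092 -0.139]
```

View pics/s0o.png

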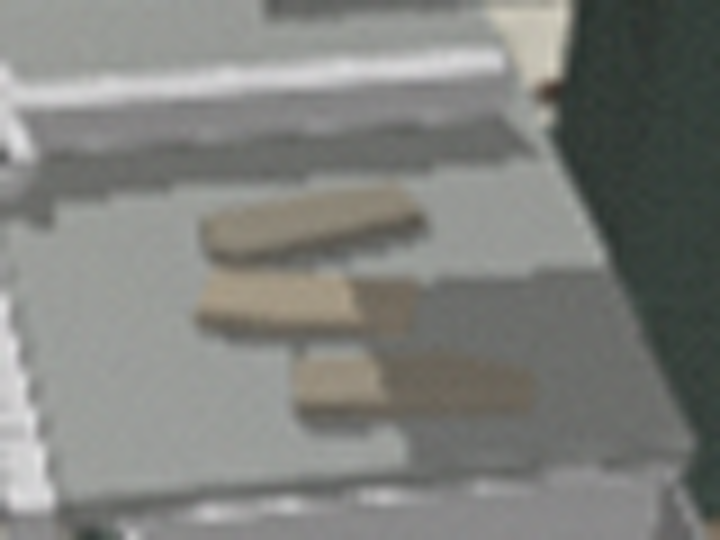

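```bash
python3 -c "
from h import *
go([.345,-.335,.34],Rtool(-.237-np.pi/2,np.radians(15)))"
```

```text
row [-12.91, -5.18, 0.95] [-2.76, 2.1, 21.0] clk 8.43
```

>>> {"name": "move_arm", "arguments": {
  "rows": [
    [[-12.9,-5.2,0.9],[-2.76,2.1,21],0.5],
    [[-12.9,-5.2,0.9],[-2.76,2.1,21],0.5],
    [[-12.9,-5.2,0.9],[-2.76,2.1,21],0.5],
    [[-12.9,-5.2,0.9],[-2.76,2.1,21],0.5],
    [[-12.9,-5.2,0.9],[-2.76,2.1,21],0.5]
  ]
}}

```text
clock: 8.85
tcp_pos: [0.3907, -0.2046, 0.3487]
tool_rot: [0.005, 0.88, 0.472, 0.05]
force: [1.1, -0.0, -0.4]
gripper_width: 0.047
```

```bash
python3 -c "
from h import *
go([.345,-.335,.34],Rtool(-.237-np.pi/2,np.radians(15)))"
```

```text
row [-5.37, 1.35, -0.02] [-1.86, 1.4, 13.86] clk 8.85
```

>>> {"name": "move_arm", "arguments": {
  "rows": [
    [[-5.4,1.3,0],[-1.86,1.4,13.9],0.5],
    [[-5.4,1.3,0],[-1.86,1.4,13.9],0.5],
    [[-5.4,1.3,0],[-1.86,1.4,13.9],0.5],
    [[-5.4,1.3,0],[-1.86,1.4,13.9],0.5],
    [[-5.4,1.3,0],[-1.86,1.4,13.9],0.5]
  ]
}}

```text
clock: 9.27
tcp_pos: [0.344, -0.3363, 0.3386]
tool_rot: [0.01, 0.979, 0.178, 0.094]
force: [-0.2, 0.3, -0.1]
gripper_width: 0.0468
```

```bash
python3 -c "
from h import *
go([.345,-.335,.34],Rtool(-.237-np.pi/2,np.radians(15)))"
```

```text
row [0.06, -0.03, -0.05] [-0.92, 0.7, 6.75] clk 9.27
```

>>> {"name": "move_arm", "arguments": {
  "rows": [
    [[0,0,0],[-0.92,0.7,6.75],0.5],
    [[0,0,0],[-0.92,0.7,6.75],0.5],
    [[0,0,0],[-0.92,0.7,6.75],0.5],
    [[0,0,0],[-0.92,0.7,6.75],0.5],
    [[0,0,0],[-0.92,0.7,6.75],0.5]
  ]
}}

```text
clock: 9.68
tcp_pos: [0.3453, -0.3336, 0.3393]
tool_rot: [0.015, 0.985, -0.116, 0.13]
force: [0.7, 0.4, 0.9]
gripper_width: 0.047
```

```bash
python3 c.py 8 scraper_grip scraper scraper_block grey_pinch_pot
```

```text
[ 0.34534463 -0.33356672  0.33931075] 9.6833 [-0.90283757  0.03036231  1.76241365  0.17757086  1.14655801  0.84515567]
scraper_grip [([189.4, 202.8], 0.94), ([183.5, 325.5], 0.86)]
scraper [([191.3, 325.6], 0.91), ([200.7, 215.1], 0.64)]
scraper_block [([190.8, 330.5], 0.84), ([210.1, 67.9], 0.47)]
grey_pinch_pot [([151.3, 430.5], 0.92), ([57.7, 131.6], 0.61)]
```

View pics/w8.png

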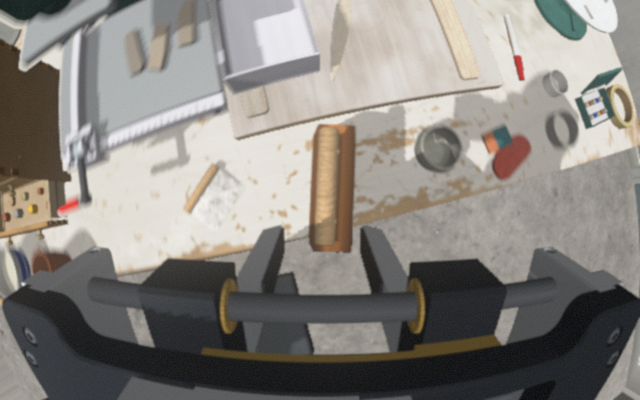

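Run:
```python
from h import *
import pickle
im,st=pickle.load(open('w8.pkl','rb'))
a=im['pixels'][110:265,270:400];save(cv2.resize(a,None,fx=3.8,fy=3.8,interpolation=2),'w8z.png')
```

```text
(no output)
```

View pics/w8z.png

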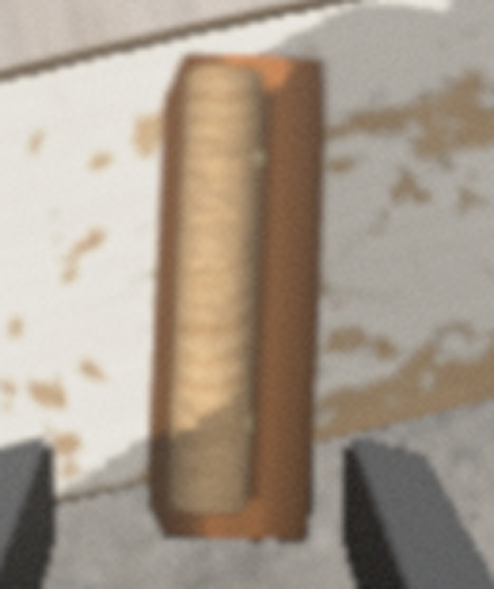

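Run:
```python
from h import *
import pickle
im,st=pickle.load(open('w8.pkl','rb'))
ims,D=pickle.load(open('d0.pkl','rb'))
S=ims['side'][0];T=ims['top'][0]
sz=lambda u,v:(140+v/2.5-.3,230+u/2.5-.3)
tz=lambda u,v:(130+v/3.4-.3,200+u/3.4-.3)
wz=lambda u,v:(110+v/3.8-.3,270+u/3.8-.3)
for n,s,t,w in [('near',(82,333),(536,460),(208,512)),('far',(198,344),(600,383),(224,65))]:
    print(n,tri([ray(S,sz(*s)),ray(im,wz(*w),st)]),tri([ray(S,sz(*s)),ray(T,tz(*t)),ray(im,wz(*w),st)])[0])
    print(atz(ray(im,wz(*w),st),.123))
for u,v in [(322,60),(305,538),(185,58),(165,530)]: print(atz(ray(im,wz(u,v),st),.08))
```

```text
near (array([ 0.34997623, -0.33725816,  0.11699623]), [8.57044073348759e-06, 8.570440733525844e-06]) [ 0.35093625 -0.33908862  0.11972591]
[ 0.35075939 -0.33739336  0.123     ]
far (array([ 0.46497069, -0.37018277,  0.12456371]), [0.002380772862582134, 0.002380772862582203]) [ 0.4639573  -0.36835749  0.12235513]
[ 0.46776026 -0.36992108  0.123     ]
[ 0.4729738  -0.40362699  0.08      ]
[ 0.33029207 -0.36345892  0.08      ]
[ 0.48322785 -0.36213972  0.08      ]
[ 0.34283535 -0.3223459   0.08      ]
```

```bash
cat > g.py <<'E'
from h import *
yaw=-.273;u=np.array([np.cos(yaw),np.sin(yaw),0]);mid=np.array([.409,-.3537,.123])
RG=Rtool(yaw-np.pi/2,np.radians(36))
g=mid-.038*u
zt=RG.apply([0,0,1])
if __name__=='__main__':
    print(zt)
    go(gr(g-.07*zt,RG),RG); go(gr(g,RG),RG)
E
python3 g.py
```

```text
[ 0.56601743 -0.15847957 -0.80901699]
row [-3.28, -0.04, 3.17] [-0.21, 4.18, 0.53] clk 9.93
row [-2.28, 0.04, 5.79] [-0.21, 4.18, 0.53] clk 9.93
```

>>> {"name": "move_arm", "arguments": {
  "rows": [
    [[-1,0,1],[-0.05,1.4,0.15],0.5],
    [[-2.1,0,2],[-0.1,2.8,0.3],0.5],
    [[-3.28,0,3.17],[-0.21,4.18,0.53],0.5],
    [[-3.28,0,3.17],[-0.21,4.18,0.53],0.5],
    [[-3.28,0,3.17],[-0.21,4.18,0.53],0.5]
  ]
}}

```text
clock: 10.35
tcp_pos: [0.2869, -0.3198, 0.2408]
tool_rot: [0.041, 0.942, -0.132, 0.306]
force: [1.0, -0.1, -0.4]
gripper_width: 0.0468
```

```bash
python3 c.py 9; python3 g.py; python3 -c "
from h import *
import pickle
from g import *
im,st=pickle.load(open('w9.pkl','rb'))
for d in (-.059,0,.059): print(proj(im,mid+d*u,st))
for c in ('side',):
  im=manip.get_image(c);save(im['pixels'][200:400,200:400].repeat(3,0).repeat(3,1),'s9.png')
"
```

```text
[ 0.28689392 -0.31984489  0.24079449] 10.35 [-1.10259115 -0.04164614  2.14884813  0.72054649  0.71562086  0.26638032]
[ 0.56601743 -0.15847957 -0.80901699]
row [0.01, -0.04, 0.01] [0.01, 0.01, -0.04] clk 10.4
row [0.01, -0.04, 2.81] [0.01, 0.01, -0.04] clk 10.4
[238.94777517 321.60527313]
[168.95024565 321.28096924]
[112.09747403 321.02880017]
```

View pics/w9.png

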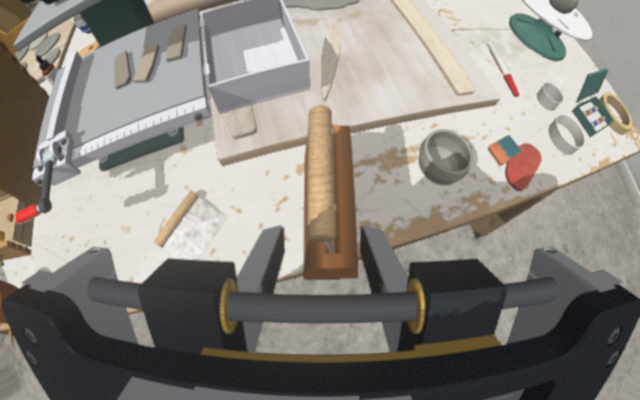

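View pics/s9.png

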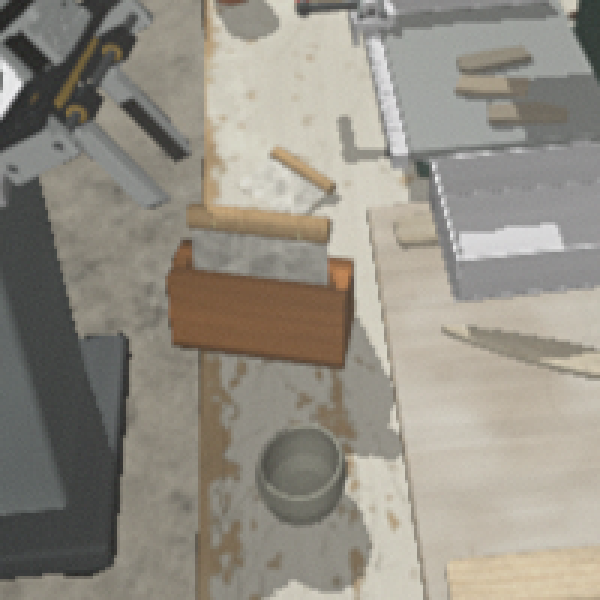

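The handle lies centred between the fingers, running from (241, 321) to (108, 319) as predicted. I advance along the finger axis.

>>> {"name": "move_arm", "arguments": {
  "rows": [
    [[0,0,0.9],[0,0,0],0.5],
    [[0,0,1.8],[0,0,0],0.5],
    [[0,0,2.5],[0,0,0],0.5],
    [[0,0,2.8],[0,0,0],0.5],
    [[0,0,2.8],[0,0,0],0.5]
  ]
}}

```text
clock: 10.87
tcp_pos: [0.3296, -0.3323, 0.1869]
tool_rot: [0.042, 0.942, -0.13, 0.306]
force: [0.0, 0.4, 0.6]
gripper_width: 0.047
```

```bash
python3 c.py 10; python3 g.py; python3 -c "
from h import *
print(manip.sense()['force'])
for c in ('side',):
  im=manip.get_image(c);save(im['pixels'][200:400,200:400].repeat(3,0).repeat(3,1),'s10.png')
"
```

```text
[ 0.32962638 -0.33226127  0.18692563] 10.8667 [-1.01723862  0.14064938  2.1127868   0.8438818   0.56259847  0.17122293]
[ 0.56601743 -0.15847957 -0.80901699]
row [-0.07, -0.03, -2.78] [0.01, -0.01, -0.01] clk 10.92
row [-0.07, -0.04, 0.02] [0.01, -0.01, -0.01] clk 10.92
[ 0.62126847 -0.33374168  0.12878923]
```

View pics/w10.png

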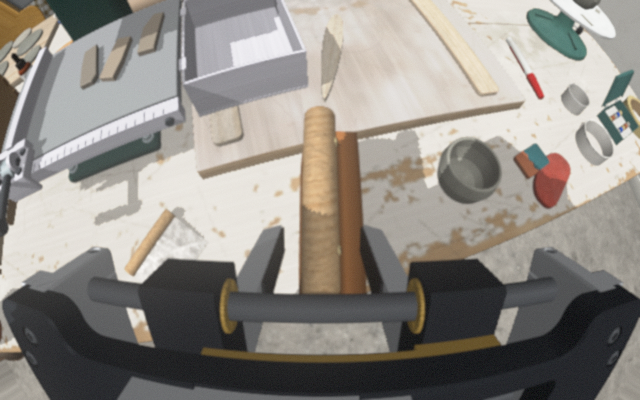

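View pics/s10.png

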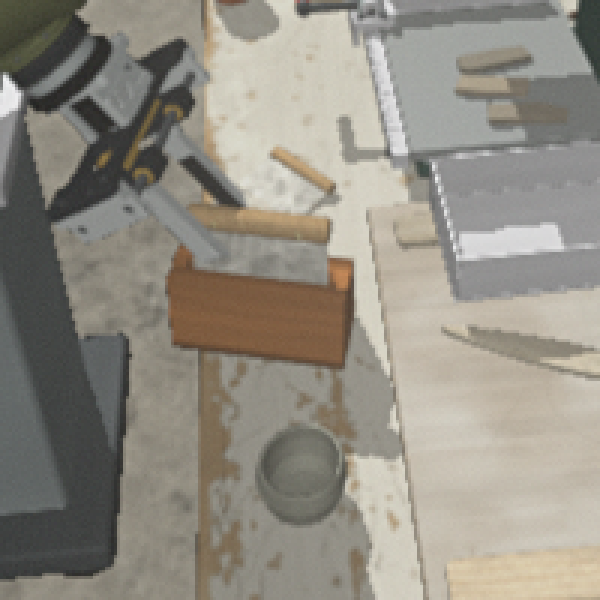

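>>> {"name": "move_arm", "arguments": {
  "rows": [
    [[0,-0.04,0],[0,0,0],0.0],
    [[0,-0.04,0],[0,0,0],0.0],
    [[0,-0.04,0],[0,0,0],0.0],
    [[0,-0.04,0],[0,0,0],0.0],
    [[0,-0.04,0],[0,0,0],0.0]
  ],
  "newtons": 45
}}

```text
clock: 11.38
tcp_pos: [0.3286, -0.3314, 0.1876]
tool_rot: [0.043, 0.942, -0.131, 0.307]
force: [-0.8, 0.0, 2.6]
gripper_width: 0.0208
```

```bash
python3 -c "
from h import *
s=manip.sense();print(s['tcp_pos'],s['tool_rot'],s['force'],s['wrist_torque'],s['gripper_width'])
from g import *
print(RG.inv().apply([0,0,.08])/.025)
"
```

```text
[ 0.32856107 -0.33137655  0.1875885 ] [ 0.04297065  0.94164782 -0.13104059  0.30705256] [-0.83515816  0.01252404  2.57346164] [0.11954471 0.22449687 0.04574857] 0.02083830215164986
[ 1.88091281e+00 -4.44089210e-17 -2.58885438e+00]
```

>>> {"name": "move_arm", "arguments": {
  "rows": [
    [[0.1,0,-0.13],[0,0,0],0.0],
    [[0.5,0,-0.7],[0,0,0],0.0],
    [[1.1,0,-1.5],[0,0,0],0.0],
    [[1.8,0,-2.5],[0,0,0],0.0],
    [[2.35,0,-3.24],[0,0,0],0.0]
  ]
}}

```text
clock: 11.8
tcp_pos: [0.3281, -0.3311, 0.2893]
tool_rot: [0.043, 0.942, -0.131, 0.307]
force: [0.4, 1.0, -1.3]
gripper_width: 0.0208
```

```bash
cat > s.py <<'E'
from h import *
yawP=.03;C=np.array([.642,-.126,0]);uP=np.array([np.cos(yawP),np.sin(yawP),0]);vP=np.array([-np.sin(yawP),np.cos(yawP),0])
LEAN=np.radians(36)
RS=Rtool(yawP-np.pi/2,LEAN)
EO=.1416 # tcp z - edge z
def tcpS(px,py,edge):
    g=C+uP*(px-.0376)+vP*py
    t=g-RS.apply([0,0,.078]);t[2]=edge+EO
    return t
def wherepress(t):
    g=np.array(t)+RS.apply([0,0,.078]);d=g-C
    return round(float(d@uP+.0376),4),round(float(d@vP),4),round(float(t[2]-EO),4)
E
python3 c.py 11; python3 -c "
from s import *
print(manip.sense()['force'])
t=tcpS(.008-.1,.03,.12);print(t);go(t,RS)
for c in ('side',):
  im=manip.get_image(c);save(im['pixels'][200:400,200:400].repeat(3,0).repeat(3,1),'s11.png')
"
```

```text
[ 0.32808948 -0.33112257  0.28929756] 11.8 [-1.01819307 -0.03679361  2.01692224  0.60957334  0.76617243  0.46754777]
[ 0.25413932 -0.95047288  4.32497159]
[ 0.46573183 -0.10127613  0.2616    ]
row [1.48, -10.38, 2.61] [2.12, -0.06, -2.81] clk 11.85
```

View pics/s11.png

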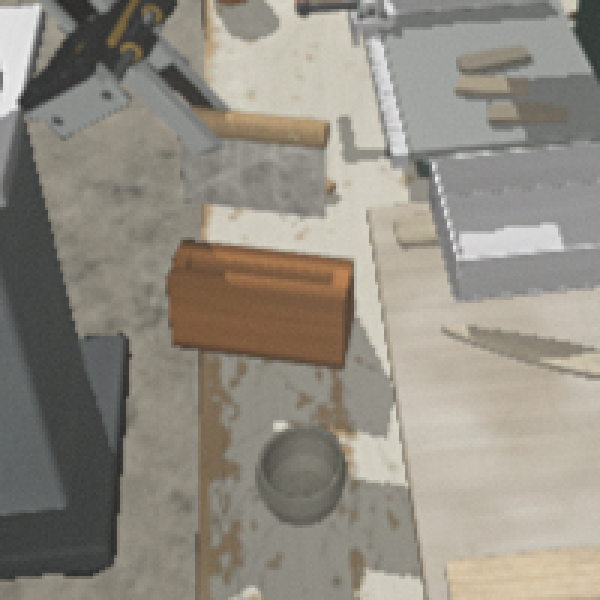

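>>> {"name": "move_arm", "arguments": {
  "rows": [
    [[1.5,-10.4,2.6],[2.12,-0.06,-2.81],0.0],
    [[1.5,-10.4,2.6],[2.12,-0.06,-2.81],0.0],
    [[1.5,-10.4,2.6],[2.12,-0.06,-2.81],0.0],
    [[1.5,-10.4,2.6],[2.12,-0.06,-2.81],0.0],
    [[1.5,-10.4,2.6],[2.12,-0.06,-2.81],0.0]
  ]
}}

```text
clock: 12.32
tcp_pos: [0.434, -0.1514, 0.2628]
tool_rot: [-0.008, 0.951, 0.013, 0.307]
force: [1.2, -0.6, -2.1]
gripper_width: 0.0205
```

```bash
python3 -c "
from s import *
t=tcpS(.008-.1,.03,.12);go(t,RS)
"
```

```text
row [1.04, -1.96, 0.83] [-0.06, 0.04, -0.04] clk 12.32
```

>>> {"name": "move_arm", "arguments": {
  "rows": [
    [[1.04,-1.96,0.83],[-0.06,0,0],0.0],
    [[1.04,-1.96,0.83],[-0.06,0,0],0.0],
    [[1.04,-1.96,0.83],[-0.06,0,0],0.0]
  ]
}}

```text
clock: 12.57
tcp_pos: [0.4663, -0.0999, 0.2614]
tool_rot: [-0.006, 0.952, 0.015, 0.307]
force: [-0.4, -0.4, -1.8]
gripper_width: 0.0205
```

```bash
python3 c.py 12; python3 -c "
from s import *
s=manip.sense();print(s['q'],wherepress(s['tcp_pos']))
t=tcpS(.008,.03,.118);go(t,RS)
im=manip.get_image('side');save(im['pixels'][120:320,230:430].repeat(3,0).repeat(3,1),'s12.png')
im=manip.get_image('top');save(im['pixels'][120:280,220:420].repeat(4,0).repeat(4,1)[:600,:800],'t12.png')
"
```

```text
[ 0.46634707 -0.09989775  0.26140874] 12.5667 [-3.72734703e-01 -3.34527226e-04  2.05190785e+00  4.56621043e-01
  5.53350627e-01  8.41563804e-01]
[-3.76590912e-01 -1.03990344e-03  2.05243587e+00  4.58647729e-01
  5.54705619e-01  8.37295622e-01] (-0.092, 0.03, 0.1199)
row [3.2, 0.0, 2.4] [-0.03, 0.05, -0.0] clk 12.62
```

View pics/s12.png

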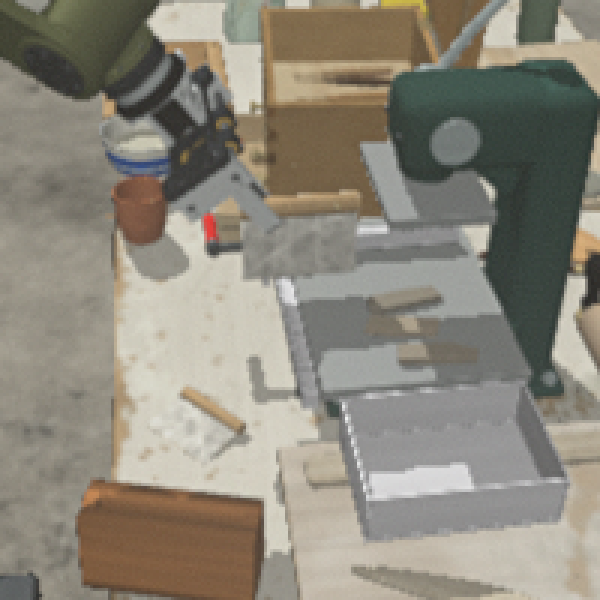

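View pics/w12.png

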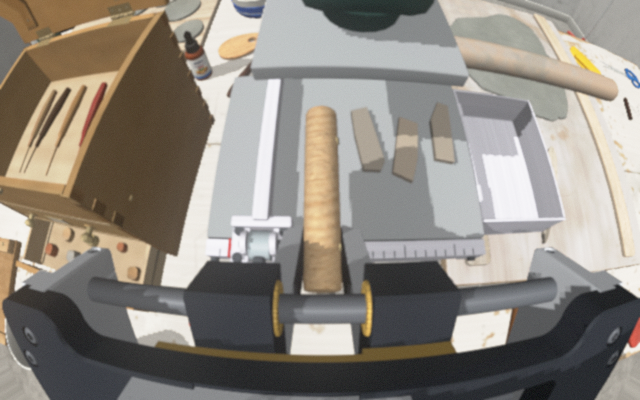

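```bash
python3 -c "
from s import *
import pickle
im,st=pickle.load(open('w12.pkl','rb'))
def P(u,v,z): 
    d=atz(ray(im,(v,u),st),z)-C; return np.round([d@uP,d@vP],3)
for n,u,v,z in [('railbedline L',295,238,.1),('railbedline R',484,236,.1),('bedR back',455,95,.1),('bed L',215,237,.1),('bed BL',238,80,.1),('o1',352,110,.104),('o1',366,107,.104),('o1',384,165,.104),('o1',365,172,.104),('o2',393,175,.104),('o2',412,181,.104),('o2',400,118,.104),('o2',419,121,.104),('o3',434,157,.104),('o3',455,162,.104),('o3',430,104,.104),('o3',447,104,.104),('fence R f',263,215,.124),('fence R b',280,82,.124)]: print(n,P(u,v,z))
for d in (-.059,.059):
    p=tcpS(-.092,.03,.12);p=C+uP*(-.092+d)+vP*.03;p[2]=.199;print(proj(im,p,st))
"
```

```text
railbedline L [-0.096  0.056]
railbedline R [-0.097 -0.128]
bedR back [ 0.079 -0.131]
bed L [-0.096  0.132]
bed BL [0.098 0.134]
o1 [ 0.044 -0.   ]
o1 [ 0.049 -0.016]
o1 [-0.024 -0.029]
o1 [-0.031 -0.01 ]
o2 [-0.034 -0.037]
o2 [-0.041 -0.056]
o2 [ 0.035 -0.053]
o2 [ 0.032 -0.074]
o3 [-0.013 -0.083]
o3 [-0.018 -0.107]
o3 [ 0.058 -0.092]
o3 [ 0.06  -0.114]
fence R f [-0.082  0.082]
fence R b [0.068 0.077]
[290.60356125 324.76212054]
[112.24752827 324.36879415]
```

>>> {"name": "move_arm", "arguments": {
  "rows": [
    [[0.8,0,0.6],[0,0,0],0.0],
    [[1.6,0,1.2],[0,0,0],0.0],
    [[2.4,0,1.8],[0,0,0],0.0],
    [[3.2,0,2.4],[0,0,0],0.0],
    [[3.2,0,2.4],[0,0,0],0.0]
  ]
}}

```text
clock: 13.13
tcp_pos: [0.5676, -0.1017, 0.2601]
tool_rot: [-0.005, 0.951, 0.012, 0.308]
force: [-0.1, -0.5, -1.8]
gripper_width: 0.0205
```

```bash
python3 c.py 13; python3 -c "
from s import *
s=manip.sense();print(s['force'],wherepress(s['tcp_pos']))
t=tcpS(.01,.03,.104);go(t,RS)
im=manip.get_image('side');save(im['pixels'][120:320,230:430].repeat(3,0).repeat(3,1),'s13.png')
"
```

```text
[ 0.56758746 -0.10172891  0.26013712] 13.1333 [-0.29740321  0.22072887  1.80755774  0.37010002  0.54388103  0.98584171]
[-0.20903847 -0.10526452 -2.21982316] (0.0082, 0.0267, 0.1182)
row [-0.27, -0.13, 0.5] [0.01, 0.05, -0.05] clk 13.18
```

View pics/s13.png

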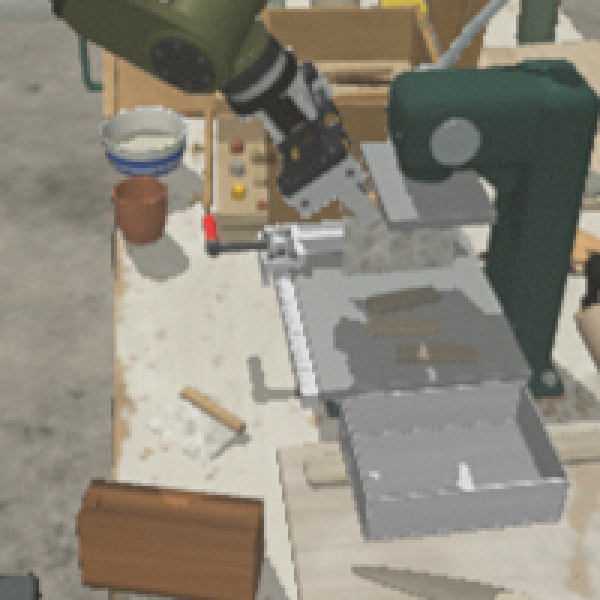

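View pics/w13.png

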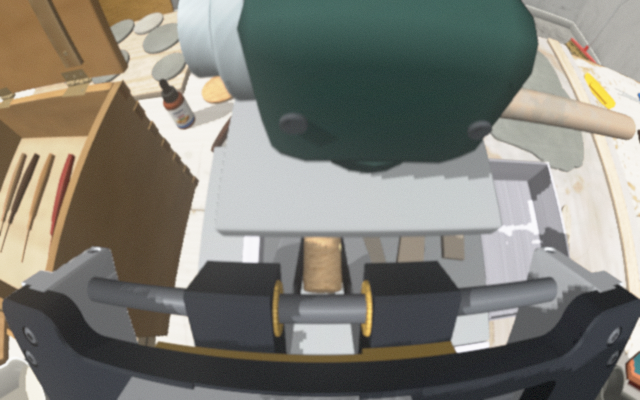

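>>> {"name": "move_arm", "arguments": {
  "rows": [
    [[-0.15,-0.1,0.2],[0,0,0],0.0],
    [[-0.25,-0.13,0.35],[0,0,0],0.0],
    [[-0.3,-0.13,0.42],[0,0,0],0.0],
    [[-0.33,-0.13,0.46],[0,0,0],0.0]
  ]
}}

```text
clock: 13.57
tcp_pos: [0.5649, -0.0971, 0.246]
tool_rot: [-0.005, 0.952, 0.013, 0.307]
force: [0.1, 0.5, -1.6]
gripper_width: 0.0208
```

```bash
cat > st.py <<'E'
from s import *
s=manip.sense();print(round(s['clock'],2),np.round(s['force'],2),np.round(s['wrist_torque'],2),wherepress(s['tcp_pos']),s['gripper_width'],(RS.inv()*Rq(s['tool_rot'])).as_rotvec(degrees=True).round(2))
E
python3 st.py
```

```text
13.57 [ 0.09  0.5  -1.6 ] [-0.    0.54  0.02] (0.0072, 0.0312, 0.1044) 0.020794364268004503 [-0.01 -0.2   0.18]
```

Now I make small steps down until contact.

>>> {"name": "move_arm", "arguments": {
  "rows": [
    [[-0.05,0,0.07],[0,0,0],0.0],
    [[-0.05,0,0.07],[0,0,0],0.0]
  ]
}}

```text
clock: 13.73
tcp_pos: [0.5652, -0.097, 0.2441]
tool_rot: [-0.005, 0.951, 0.013, 0.307]
force: [-0.1, 0.9, -1.2]
gripper_width: 0.0207
```

```bash
python3 st.py
```

```text
13.73 [-0.1   0.91 -1.21] [ 0.03  0.63 -0.04] (0.0076, 0.0313, 0.1025) 0.020660596165148037 [-0.01 -0.18  0.17]
```

>>> {"name": "move_arm", "arguments": {
  "rows": [
    [[-0.03,0,0.04],[0,0,0],0.0],
    [[-0.03,0,0.04],[0,0,0],0.0]
  ]
}}

```text
clock: 13.9
tcp_pos: [0.5654, -0.097, 0.2431]
tool_rot: [-0.005, 0.951, 0.013, 0.308]
force: [0.2, -0.4, -1.5]
gripper_width: 0.0203
```

```bash
python3 st.py
```

```text
13.9 [ 0.17 -0.4  -1.47] [ 0.01  0.54 -0.  ] (0.0077, 0.0313, 0.1015) 0.02033155347985498 [-0.01 -0.16  0.17]
```

>>> {"name": "move_arm", "arguments": {
  "rows": [
    [[-0.02,0,0.03],[0,0,0],0.0],
    [[-0.02,0,0.03],[0,0,0],0.0]
  ]
}}

```text
clock: 14.07
tcp_pos: [0.5655, -0.097, 0.2423]
tool_rot: [-0.005, 0.951, 0.013, 0.308]
force: [-0.2, 0.9, -0.9]
gripper_width: 0.0202
```

```bash
python3 st.py
```

```text
14.07 [-0.24  0.91 -0.9 ] [-0.01  0.56  0.09] (0.0078, 0.0313, 0.1007) 0.020155032142465574 [-0.01 -0.15  0.16]
```

>>> {"name": "move_arm", "arguments": {
  "rows": [
    [[-0.03,0,0.04],[0,0,0],0.0],
    [[-0.03,0,0.04],[0,0,0],0.0]
  ]
}}

```text
clock: 14.23
tcp_pos: [0.5657, -0.0971, 0.2418]
tool_rot: [-0.005, 0.951, 0.013, 0.308]
force: [-3.2, 0.9, 4.6]
gripper_width: 0.0204
```

```bash
python3 st.py; python3 -c "
from h import *
im=manip.get_image('side');a=im['pixels'][180:280,310:430];save(cv2.resize(a,None,fx=6,fy=6,interpolation=2),'s14.png')"
```

```text
14.23 [-3.17  0.93  4.62] [0.05 0.31 0.05] (0.008, 0.0312, 0.1002) 0.020447947827033047 [-0.03 -0.06  0.16]
```

View pics/s14.png

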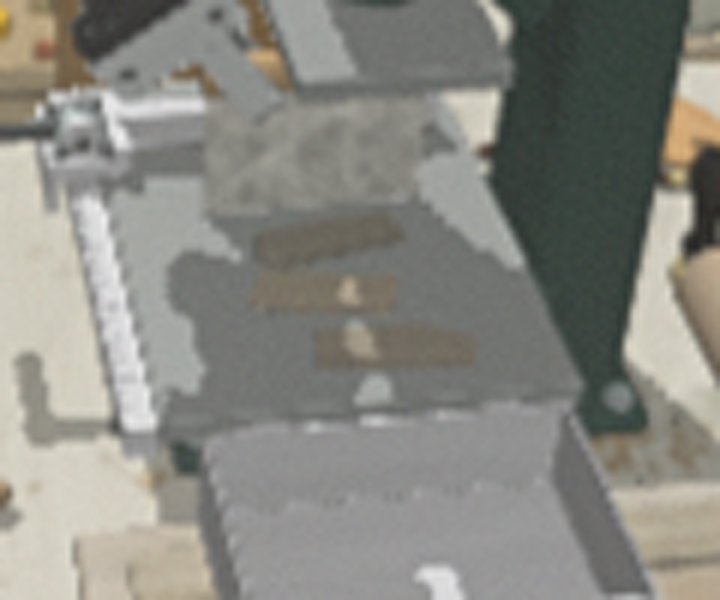

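Contact is at the expected height with about 6 N. I sweep to the right.

>>> {"name": "move_arm", "arguments": {
  "rows": [
    [[0,0.25,0],[0,0,0],0.0],
    [[0,0.55,0],[0,0,0],0.0],
    [[0,0.85,0],[0,0,0],0.0],
    [[0,1.15,0],[0,0,0],0.0]
  ]
}}

```text
clock: 14.62
tcp_pos: [0.5667, -0.1262, 0.2418]
tool_rot: [-0.005, 0.951, 0.013, 0.309]
force: [0.1, 3.2, 5.8]
gripper_width: 0.0204
```

```bash
python3 st.py
```

```text
14.62 [0.07 3.21 5.82] [ 0.87 -0.27  0.54] (0.0081, 0.0021, 0.1002) 0.02037490426389426 [-0.01 -0.05  0.16]
```

>>> {"name": "move_arm", "arguments": {
  "rows": [
    [[0,0.3,0],[0,0,0],0.0],
    [[0,0.6,0],[0,0,0],0.0],
    [[0,0.9,0],[0,0,0],0.0],
    [[0,1.2,0],[0,0,0],0.0]
  ]
}}

```text
clock: 14.95
tcp_pos: [0.5675, -0.1563, 0.2417]
tool_rot: [-0.005, 0.951, 0.013, 0.309]
force: [-1.0, 5.4, 7.5]
gripper_width: 0.0204
```

```bash
python3 st.py; python3 -c "
from h import *
im=manip.get_image('side');a=im['pixels'][180:280,310:430];save(cv2.resize(a,None,fx=6,fy=6,interpolation=2),'s15.png')"
```

```text
14.95 [-1.03  5.43  7.54] [ 1.09 -0.38  0.68] (0.008, -0.0281, 0.1001) 0.020401640409617183 [-0.01 -0.06  0.17]
```

View pics/s15.png

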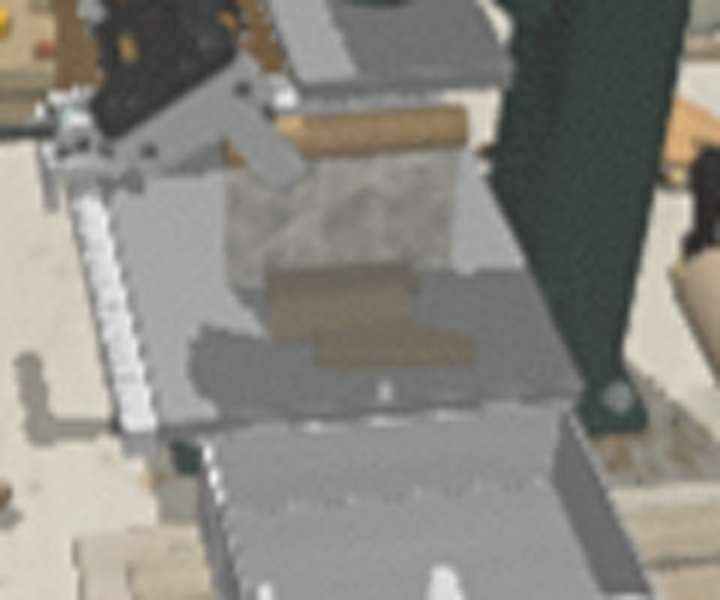

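The offcuts are gathering in front of the blade, so I continue and ease the down-force slightly.

>>> {"name": "move_arm", "arguments": {
  "rows": [
    [[0.01,0.35,-0.01],[0,0,0],0.0],
    [[0.01,0.7,-0.01],[0,0,0],0.0],
    [[0.01,1.05,-0.01],[0,0,0],0.0],
    [[0.01,1.4,-0.01],[0,0,0],0.0],
    [[0.01,1.75,-0.01],[0,0,0],0.0]
  ]
}}

```text
clock: 15.42
tcp_pos: [0.5686, -0.2002, 0.2418]
tool_rot: [-0.005, 0.951, 0.013, 0.308]
force: [-0.1, 4.3, 6.0]
gripper_width: 0.0206
```

```bash
python3 st.py
```

```text
15.42 [-0.12  4.31  5.97] [ 1.01 -0.29  0.59] (0.0078, -0.0719, 0.1002) 0.02056432257772034 [ 0.   -0.09  0.17]
```

>>> {"name": "move_arm", "arguments": {
  "rows": [
    [[0,0.4,0],[0,0,0],0.0],
    [[0,0.8,0],[0,0,0],0.0],
    [[0,1.2,0],[0,0,0],0.0],
    [[0,1.6,0],[0,0,0],0.0],
    [[0,2.0,0],[0,0,0],0.0]
  ]
}}

```text
clock: 15.83
tcp_pos: [0.5699, -0.2503, 0.2418]
tool_rot: [-0.005, 0.951, 0.013, 0.308]
force: [0.6, 1.8, 1.3]
gripper_width: 0.0203
```

```bash
python3 st.py; python3 -c "
from h import *
im=manip.get_image('side');a=im['pixels'][190:300,310:430];save(cv2.resize(a,None,fx=5,fy=5,interpolation=2),'s16.png')"
```

```text
15.83 [0.64 1.75 1.32] [0.19 0.33 0.19] (0.0077, -0.1221, 0.1002) 0.020341335905656614 [-0.01 -0.08  0.16]
```

View pics/s16.png

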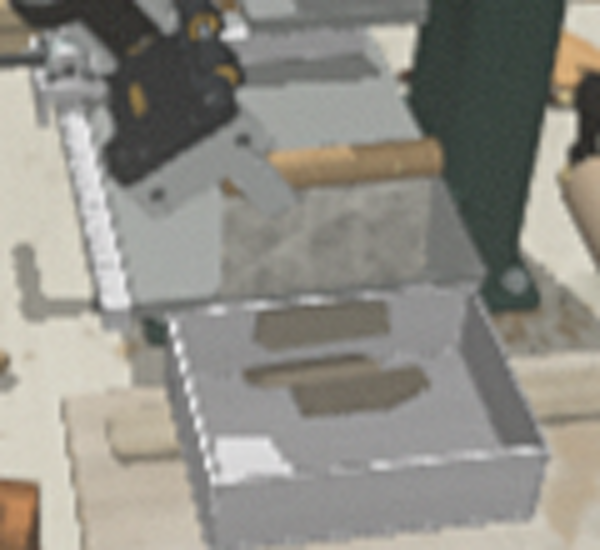

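>>> {"name": "move_arm", "arguments": {
  "rows": [
    [[0.01,0.4,-0.01],[0,0,0],0.0],
    [[0.02,0.8,-0.03],[0,0,0],0.0],
    [[0.03,1.2,-0.05],[0,0,0],0.0],
    [[0.03,1.4,-0.05],[0,0,0],0.0]
  ]
}}

```text
clock: 16.22
tcp_pos: [0.5704, -0.2859, 0.2423]
tool_rot: [-0.005, 0.951, 0.013, 0.308]
force: [-0.2, 0.3, -1.5]
gripper_width: 0.0202
```

```bash
python3 st.py; python3 -c "
from h import *
im=manip.get_image('side');a=im['pixels'][190:300,310:430];save(cv2.resize(a,None,fx=5,fy=5,interpolation=2),'s17.png')"
```

```text
16.22 [-0.24  0.3  -1.49] [-0.    0.63 -0.02] (0.0071, -0.1577, 0.1007) 0.02024133108245087 [-0.04 -0.17  0.2 ]
```

View pics/s17.png

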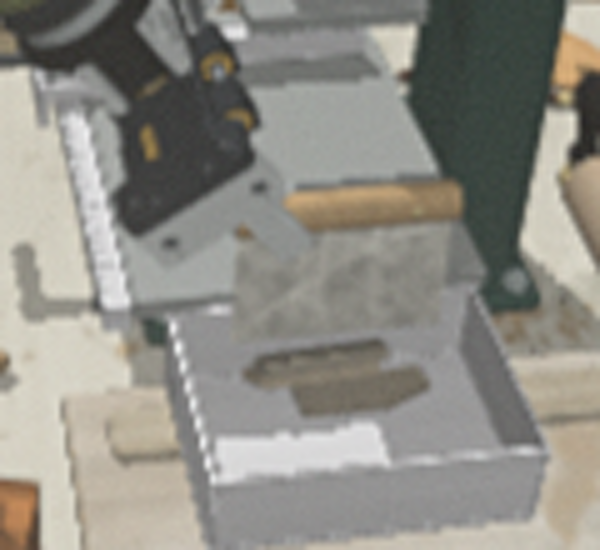

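>>> {"name": "move_arm", "arguments": {
  "rows": [
    [[0.5,0,-0.7],[0,0,0],0.0],
    [[1.0,0,-1.4],[0,0,0],0.0],
    [[1.0,0,-1.4],[0,0,0],0.0]
  ]
}}

```text
clock: 16.52
tcp_pos: [0.571, -0.285, 0.2897]
tool_rot: [-0.003, 0.951, 0.013, 0.31]
force: [0.1, 0.3, 0.1]
gripper_width: 0.0209
```

```bash
cat > ret.py <<'E'
from s import *
import sys
RB=Rq([ 0.04297065,0.94164782,-0.13104059,0.30705256])
TB=np.array([0.3286,-0.3314,0.1876])
dz=float(sys.argv[1])
go(TB+[0,0,dz],RB)
E
python3 st.py; python3 ret.py .09;python3 -c "
from h import *
im=manip.get_image('side');a=im['pixels'][180:300,310:430];save(cv2.resize(a,None,fx=5,fy=5,interpolation=2),'s18.png')"
```

```text
16.52 [0.1  0.27 0.06] [-0.05  0.57 -0.02] (0.0077, -0.1568, 0.1481) 0.0209185713985965 [-0.17  0.11  0.07]
row [-8.16, 1.59, -5.35] [-2.04, -0.0, 2.82] clk 16.52
```

View pics/s18.png

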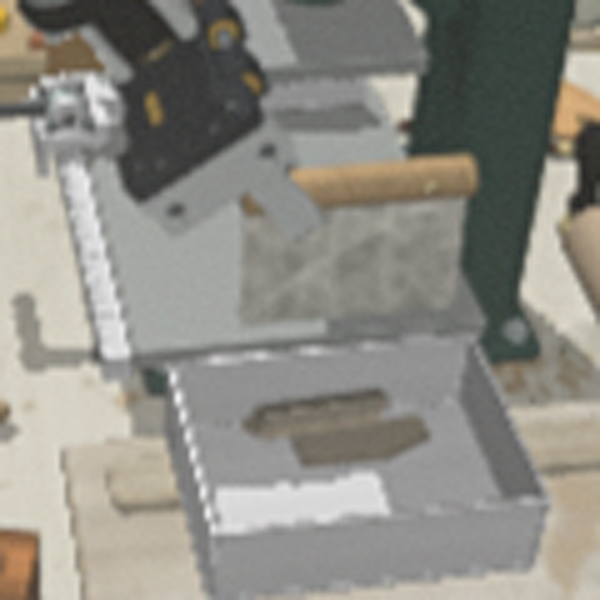

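>>> {"name": "move_arm", "arguments": {
  "rows": [
    [[-8.16,1.6,-5.35],[-2.04,0,2.82],0.0],
    [[-8.16,1.6,-5.35],[-2.04,0,2.82],0.0],
    [[-8.16,1.6,-5.35],[-2.04,0,2.82],0.0],
    [[-8.16,1.6,-5.35],[-2.04,0,2.82],0.0],
    [[-8.16,1.6,-5.35],[-2.04,0,2.82],0.0]
  ]
}}

```text
clock: 16.98
tcp_pos: [0.3642, -0.3229, 0.2747]
tool_rot: [0.041, 0.943, -0.131, 0.304]
force: [-0.1, -1.3, -1.0]
gripper_width: 0.0207
```

```bash
python3 ret.py .09
```

```text
row [-0.97, 0.71, -0.84] [-0.03, 0.07, -0.0] clk 16.98
```

>>> {"name": "move_arm", "arguments": {
  "rows": [
    [[-0.97,0.7,-0.84],[0,0,0],0.0],
    [[-0.97,0.7,-0.84],[0,0,0],0.0],
    [[-0.97,0.7,-0.84],[0,0,0],0.0],
    [[-0.97,0.7,-0.84],[0,0,0],0.0]
  ]
}}

```text
clock: 17.32
tcp_pos: [0.3306, -0.3319, 0.2784]
tool_rot: [0.042, 0.943, -0.131, 0.304]
force: [0.4, -1.3, -1.9]
gripper_width: 0.0206
```

```bash
python3 ret.py .09; python3 ret.py .045; python3 c.py 19; python3 -c "
from h import *
im=manip.get_image('side');a=im['pixels'][200:320,240:390];save(cv2.resize(a,None,fx=5,fy=5,interpolation=2),'s19.png')
im=manip.get_image('top');a=im['pixels'][150:240,320:420];save(cv2.resize(a,None,fx=6,fy=6,interpolation=2),'t19.png')"
```

```text
row [-0.08, 0.0, -0.02] [-0.02, 0.07, -0.01] clk 17.32
row [-1.14, 0.01, 1.44] [-0.02, 0.07, -0.01] clk 17.32
[ 0.33056574 -0.33190389  0.27839   ] 17.3167 [-1.01329758 -0.01570883  2.02303254  0.61941577  0.74565478  0.45461374]
```

View pics/s19.png

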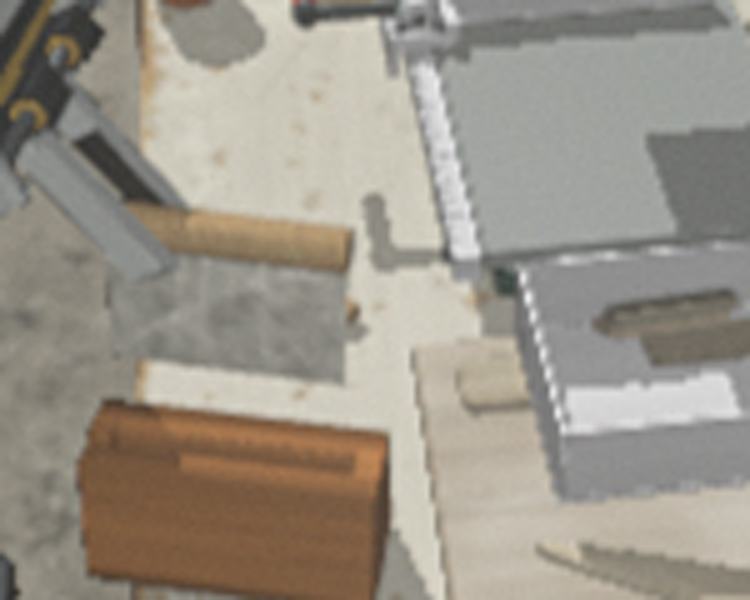

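View pics/w19.png

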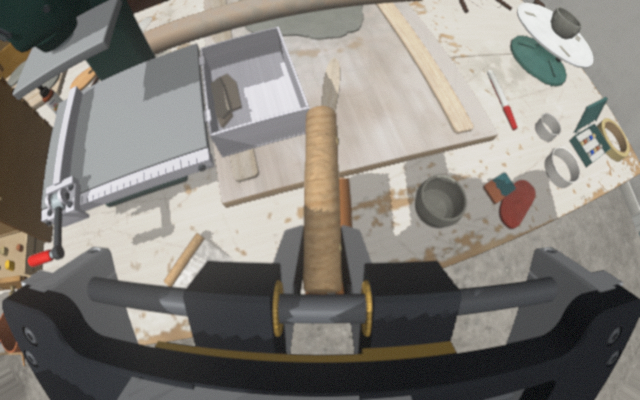

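View pics/t19.png

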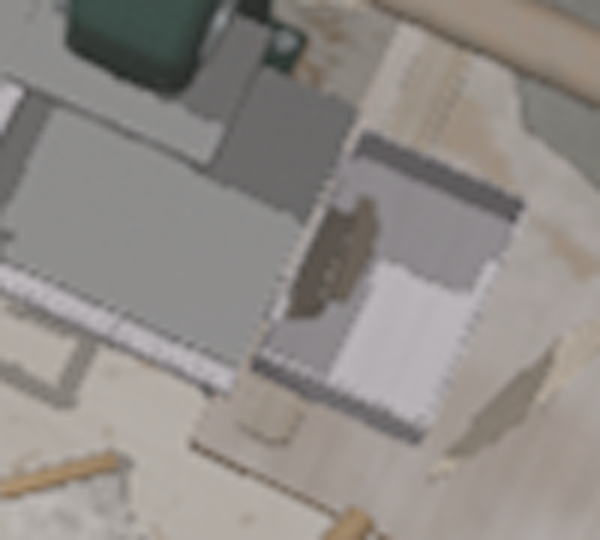

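>>> {"name": "move_arm", "arguments": {
  "rows": [
    [[-0.4,0,0.5],[0,0.07,0],0.0],
    [[-0.8,0,1.0],[0,0.07,0],0.0],
    [[-1.14,0,1.44],[0,0.07,0],0.0],
    [[-1.14,0,1.44],[0,0.07,0],0.0]
  ]
}}

```text
clock: 17.8
tcp_pos: [0.3287, -0.3302, 0.2304]
tool_rot: [0.04, 0.942, -0.131, 0.306]
force: [-0.4, 0.7, -2.0]
gripper_width: 0.0203
```

```bash
python3 ret.py .045; python3 ret.py .02; python3 -c "
from h import *
print(manip.sense()['force'])
im=manip.get_image('side');a=im['pixels'][220:320,240:330];save(cv2.resize(a,None,fx=6,fy=6,interpolation=2),'s20.png')
im=manip.get_image('top');a=im['pixels'][220:290,330:410];save(cv2.resize(a,None,fx=8,fy=8,interpolation=2),'t20.png')"
```

```text
row [0.06, 0.05, -0.06] [-0.06, 0.03, -0.01] clk 17.8
row [-0.53, 0.05, 0.74] [-0.06, 0.03, -0.01] clk 17.8
[-0.44802051  0.73432059 -1.97513099]
```

View pics/s20.png

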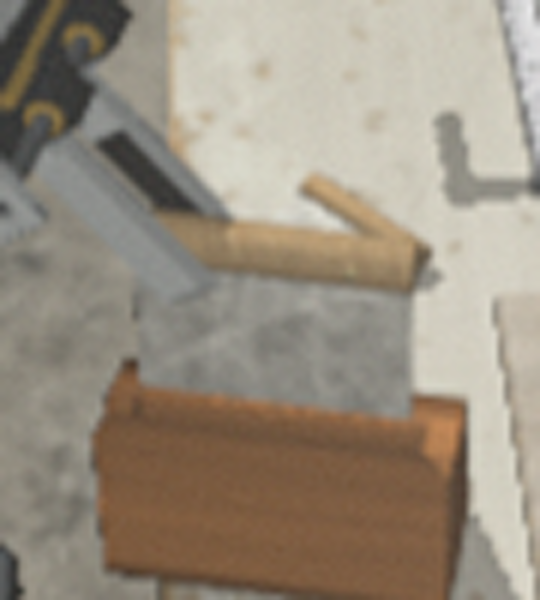

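View pics/t20.png

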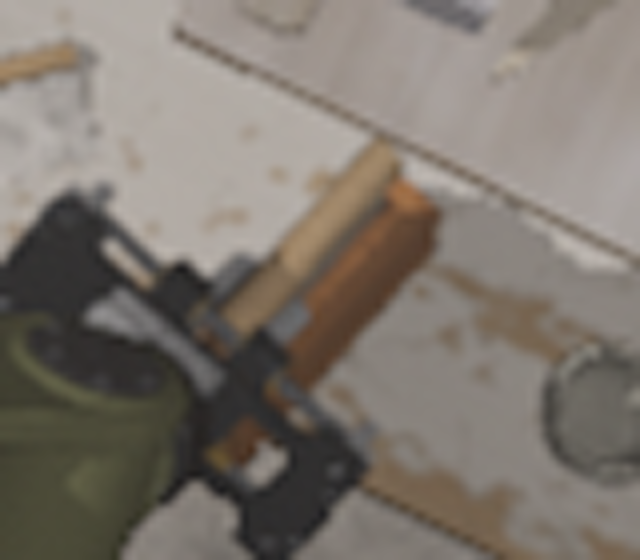

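>>> {"name": "move_arm", "arguments": {
  "rows": [
    [[-0.15,0.05,0.2],[-0.06,0,0],0.0],
    [[-0.35,0.05,0.48],[-0.06,0,0],0.0],
    [[-0.53,0.05,0.74],[-0.06,0,0],0.0],
    [[-0.53,0.05,0.74],[-0.06,0,0],0.0]
  ]
}}

```text
clock: 18.23
tcp_pos: [0.3285, -0.3323, 0.2097]
tool_rot: [0.044, 0.942, -0.132, 0.307]
force: [0.9, 1.0, -1.7]
gripper_width: 0.0207
```

```bash
python3 ret.py .02; python3 ret.py .004; python3 st.py
```

```text
row [-0.05, -0.03, 0.06] [0.03, -0.0, -0.01] clk 18.23
row [-0.43, -0.04, 0.58] [0.03, -0.0, -0.01] clk 18.23
18.23 [ 0.94  1.02 -1.74] [0.45 0.41 0.31] (-0.2361, -0.1968, 0.0681) 0.020651138608894164 [-10.51   0.11  14.22]
```

>>> {"name": "move_arm", "arguments": {
  "rows": [
    [[-0.14,-0.04,0.2],[0.03,0,0],0.0],
    [[-0.28,-0.04,0.38],[0.03,0,0],0.0],
    [[-0.41,-0.04,0.56],[0.03,0,0],0.0],
    [[-0.41,-0.04,0.56],[0.03,0,0],0.0]
  ]
}}

```text
clock: 18.57
tcp_pos: [0.3284, -0.3315, 0.192]
tool_rot: [0.043, 0.942, -0.132, 0.307]
force: [0.5, 0.2, -2.0]
gripper_width: 0.0205
```

```bash
python3 ret.py 0; python3 st.py
```

```text
row [-0.1, -0.01, 0.15] [0.01, 0.0, -0.01] clk 18.57
18.57 [ 0.45  0.17 -1.98] [0.18 0.58 0.01] (-0.2361, -0.196, 0.0504) 0.020509387668674023 [-10.39   0.11  14.25]
```

>>> {"name": "move_arm", "arguments": {
  "rows": [
    [[-0.06,0,0.08],[0,0,0],0.0],
    [[-0.1,0,0.13],[0,0,0],0.0],
    [[-0.1,0,0.13],[0,0,0],0.0]
  ]
}}

```text
clock: 18.82
tcp_pos: [0.3285, -0.3316, 0.1887]
tool_rot: [0.043, 0.941, -0.132, 0.307]
force: [0.9, -0.4, -1.0]
gripper_width: 0.0203
```

```bash
python3 ret.py 0; python3 st.py
```

```text
row [-0.02, -0.01, 0.04] [0.01, -0.01, -0.01] clk 18.82
18.82 [ 0.93 -0.4  -0.96] [0.16 0.57 0.07] (-0.2361, -0.1961, 0.0471) 0.020292839677981504 [-10.42   0.15  14.23]
```

>>> {"name": "move_arm", "arguments": {
  "rows": [
    [[-0.02,0,0.04],[0,0,0],0.0],
    [[-0.02,0,0.04],[0,0,0],0.3],
    [[-0.02,0,0.04],[0,0,0],0.5],
    [[-0.02,0,0.04],[0,0,0],0.5],
    [[-0.02,0,0.04],[0,0,0],0.5]
  ]
}}

```text
clock: 19.23
tcp_pos: [0.3287, -0.3318, 0.188]
tool_rot: [0.044, 0.941, -0.131, 0.307]
force: [0.5, -0.3, 0.3]
gripper_width: 0.0435
```

```bash
python3 st.py;python3 c.py 21;  python3 -c "
from h import *
im=manip.get_image('side');a=im['pixels'][220:320,240:330];save(cv2.resize(a,None,fx=6,fy=6,interpolation=2),'s21.png')"
```

```text
19.23 [ 0.48 -0.31  0.3 ] [ 0.07  0.43 -0.02] (-0.2358, -0.1963, 0.0464) 0.043484961109052436 [-10.44   0.17  14.21]
[ 0.32874598 -0.33176975  0.18800008] 19.2333 [-1.01791069  0.13561734  2.11620842  0.84564387  0.55993257  0.17208941]
```

View pics/s21.png

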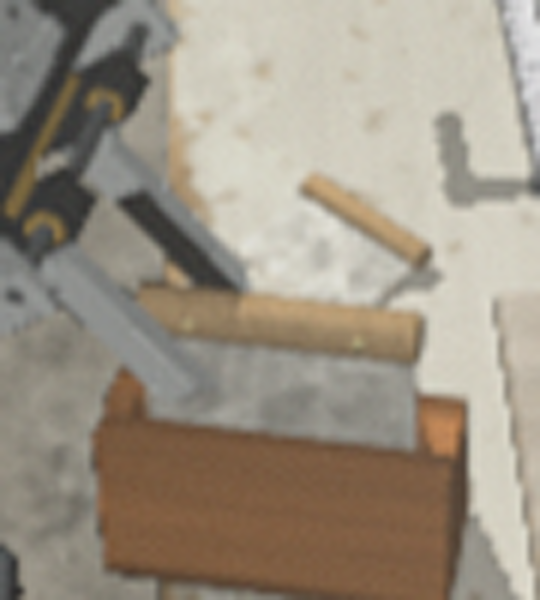

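View pics/w21.png

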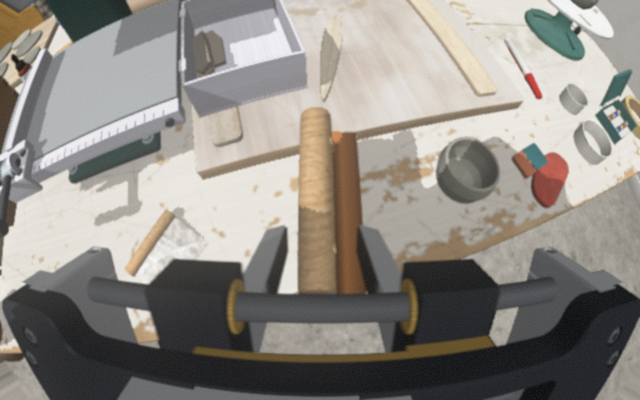

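The scraper stands free in the slot, and the fingers clear the handle on both sides. I retreat along the finger axis.

>>> {"name": "move_arm", "arguments": {
  "rows": [
    [[0,-0.05,-0.8],[0,0,0],0.5],
    [[0,-0.05,-1.8],[0,0,0],0.5],
    [[0,-0.05,-3],[0,0,0],0.5],
    [[0,-0.05,-4.2],[0,0,0],0.5],
    [[0,-0.05,-5],[0,0,0],0.5]
  ]
}}

```text
clock: 19.75
tcp_pos: [0.2571, -0.3098, 0.2907]
tool_rot: [0.044, 0.941, -0.131, 0.308]
force: [0.8, 0.6, -0.2]
gripper_width: 0.0472
```

```bash
python3 st.py;python3 c.py 22;  python3 -c "
from h import *
import pickle
im=manip.get_image('side');a=im['pixels'][140:380,230:430];save(cv2.resize(a,None,fx=2.5,fy=2.5,interpolation=2),'s22.png')
S=pickle.load(open('d0.pkl','rb'))[0]['side'][0]['pixels'].astype(int)
for n,(r0,r1,c0,c1) in dict(cup=(178,202,264,290),bowl=(152,178,262,296),pot=(340,376,284,318)).items(): print(n,abs(S[r0:r1,c0:c1]-im['pixels'][r0:r1,c0:c1].astype(int)).mean())
im=manip.get_image('top');a=im['pixels'][130:290,200:430];save(cv2.resize(a,None,fx=3.4,fy=3.4,interpolation=2),'t22.png')"
```

```text
19.75 [ 0.77  0.56 -0.18] [0.04 0.37 0.02] (-0.3067, -0.1722, 0.1491) 0.04718263577795209 [-10.51   0.18  14.18]
[ 0.25714829 -0.30983486  0.29067203] 19.75 [-1.17073576 -0.18377604  2.14376059  0.64850199  0.8626939   0.32585696]
cup 6.576388888888889
bowl 6.292986425339366
pot 7.978213507625273
```

View pics/s22.png

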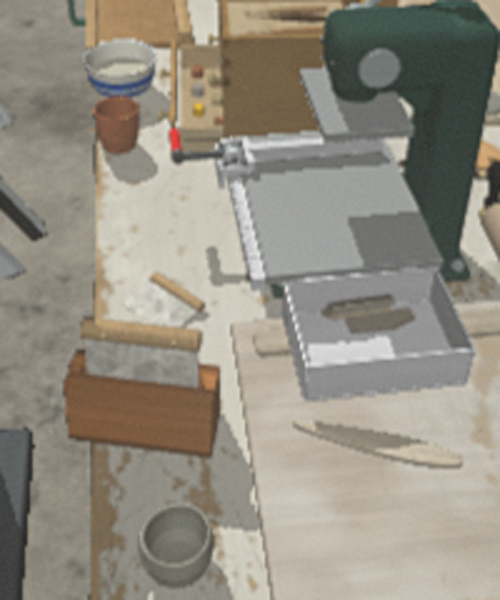

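View pics/t22.png

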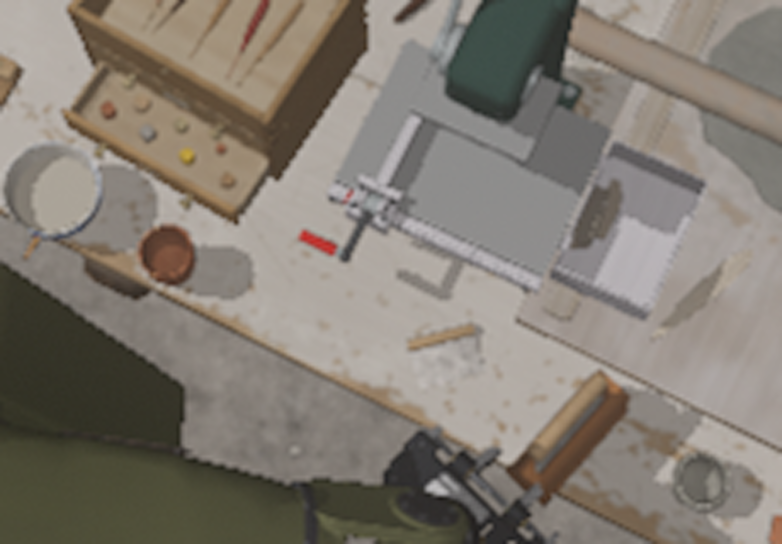

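View pics/w22.png

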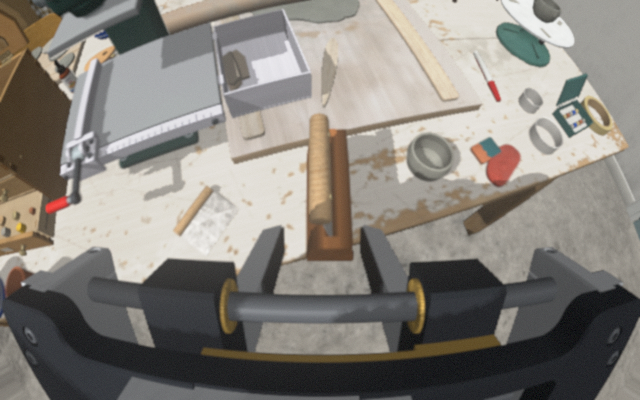

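```bash
python3 -c "
from h import *
import pickle
im,st=pickle.load(open('w21.pkl','rb'))
im2,st=pickle.load(open('w22.pkl','rb'))
a=np.hstack([cv2.resize(im['pixels'][0:110,175:315],None,fx=2.8,fy=2.8,interpolation=2),cv2.resize(im2['pixels'][0:110,205:345],None,fx=2.8,fy=2.8,interpolation=2)])
save(a,'tray.png')
print([(x['at'],x['confidence'],x['mask'].sum()) for x in manip.regions_of('wrist','offcut_1')])
print([(x['at'],x['confidence'],x['mask'].sum()) for x in manip.regions_of('side','offcut_1')])
"
```

```text
[([69.9, 234.1], 0.65, np.int64(424)), ([65.3, 242.8], 0.56, np.int64(233)), ([85.0, 233.4], 0.52, np.int64(48))]
[([272.8, 379.7], 0.68, np.int64(160)), ([260.1, 373.3], 0.58, np.int64(103)), ([263.0, 379.3], 0.39, np.int64(14))]
```

View pics/tray.png

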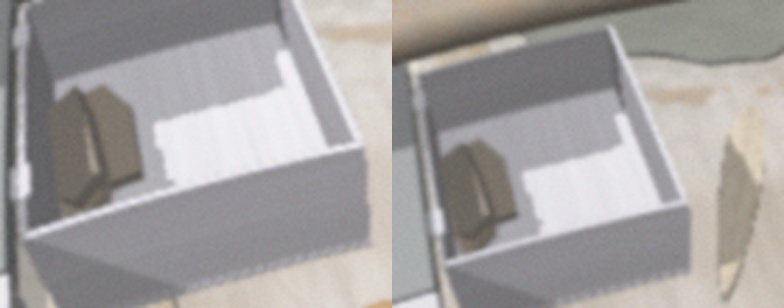

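```bash
python3 -c "
from h import *
print(manip.job_done())"
```

```text
the job is handed in; nothing more can be done
None
```

The press is set up for the next size, the bed is wiped clean and the scraper is back in its block. I handed the job in at about 20 s. One force reading along the way was far too high; it is the first item below.

- **Lever press force:** pressing the lever down with closed fingers gave a brief wrist force of about 87 N upward and 36 N sideways. That is under the 120 N wrist limit. It came through the fingertips on the lever grip, but it was much more than I intended and could count as bearing down hard on the press.
- **Gauge:** I flipped the lever up, slid the gauge about 41 mm left and pressed the lever fully down again. In the picture taken after that press, the pointer tip stands on the red line to within about 0.5 mm.
- **Offcuts:** the wipe touched the bed with about 5 to 10 N and used only the blade. In the last side, top and wrist pictures the bed is clear. All three offcuts show in the tray, partly stacked; the third is mostly hidden and the detector found it with lower confidence.
- **Scraper:** it went back edge down at the height it was picked up from, almost without force. It was released and stands free, and the gripper has withdrawn clear of it.
- **Bystanders:** the cup, pot and bowl look unmoved. The image differences around them were small, and I put those down to noise and shadow.

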